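# Draw the gauge plate home and pin it

### The arm

A 6-joint arm with a two-finger parallel gripper is mounted at the origin on the work surface. World frame = base frame: x ahead of the robot, y to its left, z up, the work surface at z = 0. Lengths are in mm, angles in degrees, forces in N, time in s.
With the tool pointing down it reaches from about 250 to 725 mm from the base axis. Payload 9.7 kg.
Tool frame: the origin (TCP) lies midway between the tips of the shut fingers; the grasp point (between the pads) lies 19 mm behind it; x points along the fingers, y is the direction in which the jaws open and shut, and the axes are right-handed (so a half turn about x gives the same grasp; the last joint's range is limited). The gripper opens to 85 mm and grips with 20 to 120 N. Pads are 22 mm wide; open, the fingers measure 114 mm over their backs; the gripper's body (76 mm by 85 mm) begins 54 mm behind the grasp point. The pads swing forward as they close: fully open they stand 13 mm farther back than shut.
Start: joints at [74.886, 4.979, 10.078, 95.1, 0, 90], TCP at [143.41, 530.971, 198.384] pointing down, gripper open.
Joint ranges: [-179.16, 179.16], [-48.56, 103.87], [-65.8, 70.77], [-126.05, 130.52], [-82.76, 87.17], [-180, 180]. Speed limits (degrees/s): [127.2, 127.2, 147.25, 180, 180, 180].

### API

Orientations are given as [roll, pitch, yaw] about the fixed x, y, z axes, in that order (R = Rz(yaw) Ry(pitch) Rx(roll)).
In Python, from station import telemetry, imaging, job_done gives the robot as it stands.
- The arm moves only by the tool arm_command, never from a script. Its argument "deltas" is a list of rows, each an object of numbers: "dx", "dy", "dz": the shift along the world's x, y, z in m; "wx", "wy", "wz": the turn, a rotation vector about the world's x, y, z in rad; "grip": the opening, from -1 (shut) to 1 (fully open). In form: [{"dx": .., "dy": .., "dz": .., "wx": .., "wy": .., "wz": .., "grip": ..}, ...]. A call has 1 to 8 rows; each row is the pose to reach, as a shift and turn from the pose measured when the call began; what a row does not reach only later rows make up. A row lasts 1/12 s, in which the tool goes at most 41.7 mm and 7.16 degrees, less where a joint would pass 70% of its speed; a pose out of reach is approached as far as the arm can. A call with a gripper value outside its range is refused whole. The fingers move at their own pace and stop on an object; the grip force is fixed at half the most. Time passes only in rows, so rows that repeat a pose let the fingers close. It gives the time, the measured TCP pose, the force and the opening at its end, in the units of the state.
- telemetry.read_state(): the state, without advancing time (a new reading comes with each control period).
- imaging.snapshot(name): name is "scene" or "top"; returns a dict with "pixels" (400x640x3 uint8, blue, green, red), "K" (3x3 intrinsics, pixels), "camera_from_world" (4x4, takes a point from world to camera coordinates). Camera axes: x right, y down, z forward; pixel columns grow to the right and rows downward; lengths in mm; the calibration is good to about 2 mm. A picture is of the moment at which its call begins. There is no depth.
- job_done(): hands the job in, once; it reports no verdict.
The state is a dict: "time": time; "joint_pos": joint angles; "joint_velocities": joint speeds; "joint_torque": joint torques, N m; "ee_pos": TCP position; "tool_rot": TCP orientation; "force": force on the tool from outside, world axes, zero at the start; "torque": the same for the moment, N m; "gripper_width": finger opening in mm.
Only numpy, scipy, OpenCV 4.12 (cv2) and the standard library are available. Lean on these libraries where they do the work, as an engineer would, in place of code of your own. Each camera call takes 0.05 s, during which the arm holds its last target. There are 200 camera calls.

### The job

Press down lightly on the rubber pad on top of the brass gauge plate and draw the plate along its channel towards the robot until it is fully home against the red front stop; then push the black-knobbed index pin fully down so that it locks the plate through its hole. It is precision equipment: press firmly enough that the fingers do not skid, but keep the fingers' force on anything under about 20 newtons, leave the things lying around where they are, and come away clear.

Things in the scene. Friction and masses are not known exactly. Their poses are not given: they have to be found in the camera images.
- fixture: Gauging fixture bolted to the bench, 300 (x) x 145 (y) mm, dark steel, grey rails. Origin: centre of its underside on the bench; z up; -x is the draw direction (to its front, roughly to the robot). A channel 93 mm wide runs along x between rails 36 mm high; the plate lies in it on a bed. Channel open above from x = -101 mm (bridge) to +45 mm (hood).
- hood_edge (a point): Middle of the front upper edge of the fixture's red hood, 47 mm above the bench. The hood covers the channel and the plate's rear end for 105 mm from here towards the fixture's +x; a loose ring lies on it. At the start the plate's rubber pad lies in the open channel at least from here to 60 mm in front (-x) of here.
- bridge_mid (a point): Middle of the top of the grey bridge across the channel, 56 mm above the bench, 24 mm wide along x; it carries the index pin in a brass bush. The brass plate in the channel (not measured): 190 (x) x 90 x 6 mm, 0.8 kg, loose, 1.5 mm play each side, starts 45-75 mm short of the stop; 12 mm hole on its centre line 22 mm behind its front edge.
- stop_face (a point): Middle of the inner face of the red front stop, 135 mm from the fixture's origin towards -x, 26 mm above the bench. On the plate's middle is a hard black rubber pad 110 (x) x 60 (y) x 1.5 mm. The bed's height is not known: the pad's top lies 27 to 35 mm above the bench, to be found by feel (10 N or more per mm). Pressed with 10 to 15 N it drags well; under 6 or 7 N fingers skid.
- feeler (a joint): Home feeler: a light spring rod (under 1 N) through the front stop on its centre line, 26 mm above the bench. 0 = out, standing 6 mm into the channel (start); 0.006 m = pushed flush with the stop face by the plate, which is then fully home. As it goes in, its green end comes out at the stop's front. It is for the plate to push, and does not push the plate back.
- pin (a joint): Index pin in the bridge: 0 = up (start), 0.016 m = fully down, a hard end. The 8 mm pin with tapered tip stands over the channel's centre line 22 mm behind the stop face, so it meets the plate's hole only when the plate is home. It moves vertically against about 5 N of friction and stays where it is left.
- knob_top (a point): Middle of the top of the index pin's round black mushroom knob (30 mm across, 14 mm high); 89.5 mm above the bench with the pin up, 73.5 mm with it down.
- dial_gauge: Bystander: black dial gauge lying on its back, 58 mm across, 22 mm high, 45 mm steel stem; origin under its centre. Leave alone.
- ring_gauge: Bystander: steel ring 60 mm across, 20 mm high, lying on the red hood; origin at the centre of its underside. Leave alone.
- gauge_block: Bystander: steel block 35 x 20 x 30 mm beside the fixture's left (+y) side; origin under its centre. Leave alone.
- screwdriver: Bystander: screwdriver lying along the fixture's right (-y) side; origin under it. Leave alone.
- oil_can: Bystander: small white bottle with red cap, 44 mm across, 90 mm high; origin under its centre. Leave alone.
- parts_cup: Bystander: blue bowl 70 mm across, 50 mm high; origin under its centre. Leave alone.
- setting_disc: Bystander: steel disc 52 mm across, 18 mm high; origin under its centre. Leave alone.

How it is judged (in metres and radians):
On the way, in this order (a step that is already met when the one before it is completed fails the run):
1. the plate is drawn home against the front stop, pushing the feeler in, while the pin is still up (value of joint feeler above 0.0038 m and value of joint pin below 0.003 m), for 0.2 s.
2. the index pin is pushed down through the plate's hole (value of joint feeler above 0.0038 m and value of joint pin above 0.0145 m), for 0.2 s.
At the end, for the whole second after the job is handed in: The plate is home against the front stop to within 2.2 mm, so that the feeler is pushed in by at least 3.8 of its 6 mm, and the index pin is at least 14.5 of its 16 mm down, through the plate's hole (all of step 2); the robot touches nothing.
It fails at once if the fingers bear on anything with more than 25 N (contact force between the fingers and anything else above 25 N).
It fails at once if a thing lying around is moved by more than 15 mm (distance of any of dial_gauge, ring_gauge, gauge_block, screwdriver, oil_can, parts_cup, setting_disc from where it was at the start of the episode above 0.015 m).
It also fails if it takes over 56 s, if anything falls off the work surface, if the arm or the gripper's body presses on something with over 40 N, if the wrist force passes 120 N, or if a joint passes its speed limit or range.

## Working session

There is one attempt and no reset: what is moved stays moved. The work goes in short steps, Python scripts to look and compute and a tool call to move; the robot and the scene stay as the last step left them, time stands still between calls to the robot, and variables do not carry over. Pictures are saved under pics/ and viewed, about 8 in all and at most 12, crops included, and the job is handed in when it is done.

Besides the shell and the picture viewer there is one more tool, called after "Emit:" as name(argument=value, ...), one argument or row to a line, values as JSON. arm_command: Moves the arm, as the interface text tells. Its arguments: {"type":"object","properties":{"deltas":{"type":"array"}},"required":["deltas"]}

```bash
mkdir -p pics; cat > h.py <<'E'
import numpy as np, cv2
from station import telemetry, imaging, job_done
def snap(n):
    s=imaging.snapshot(n); return np.array(s["pixels"]),np.array(s["K"]),np.array(s["camera_from_world"])
def ray(K,T,u,v,z):
    R,t=T[:3,:3],T[:3,3]; c=-R.T@t; d=R.T@np.linalg.inv(K)@[u,v,1.]
    return c+d*(z-c[2])/d[2]
def proj(K,T,p):
    q=K@(T[:3,:3]@np.array(p,float)+T[:3,3]); return q[:2]/q[2]
E
python3 - <<'E'
from h import *
for n in("scene","top"):
    i,K,T=snap(n); cv2.imwrite(f"pics/{n}0.png",i); np.savez(f"pics/{n}0.npz",i=i,K=K,T=T)
    print(n,K[0],-T[:3,:3].T@T[:3,3])
s=telemetry.read_state();print({k:np.round(s[k],2) for k in("time","ee_pos","tool_rot","force","gripper_width")})
E
```

```text
scene [457.99418305   0.         317.01935229] [1445.6477105   583.11241028  805.23046343]
top [456.53849357   0.         319.01733712] [ 426.42990765   -2.36921585 1309.94100979]
{'time': np.float64(0.1), 'ee_pos': array([143.35, 530.75, 197.79]), 'tool_rot': array([ -90.33,   89.93, -105.44]), 'force': array([-0.02,  0.21, -0.8 ]), 'gripper_width': np.float64(85.12)}
```

View pics/scene0.png

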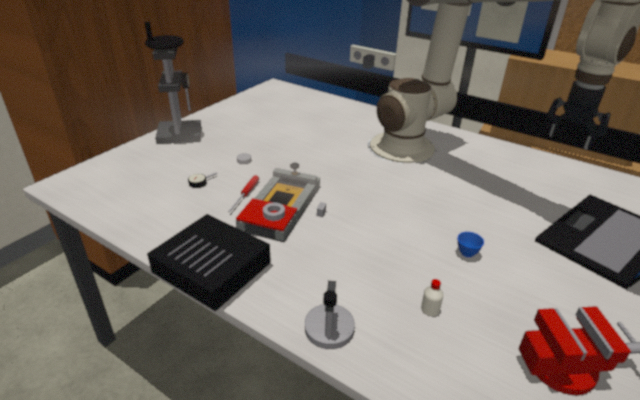

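View pics/top0.png

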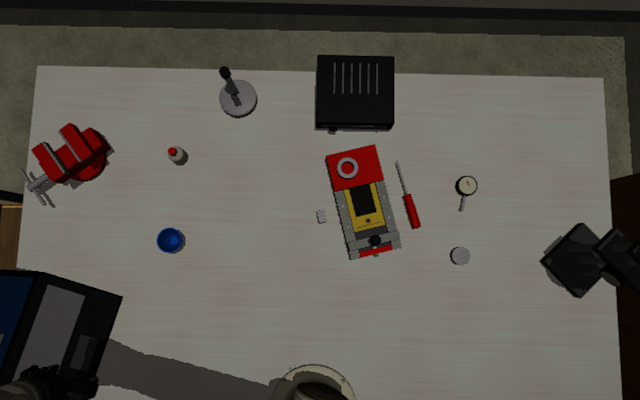

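The top view shows the fixture at about (362,203), with the red hood at (355,167), the pad at (365,200), the knob at (375,241) and the red stop at (376,251). The screwdriver is on its right and the gauge block on its left.

```bash
python3 - <<'E'
from h import *
d=np.load("pics/top0.npz");i,K,T=d["i"],d["K"],d["T"]
c=cv2.resize(i[138:266,310:430],None,fx=4.6,fy=4.6,interpolation=cv2.INTER_CUBIC)
s=np.load("pics/scene0.npz");c2=cv2.resize(s["i"][155:245,225:335],None,fx=5,fy=5,interpolation=cv2.INTER_CUBIC)
c2=cv2.resize(c2,None,fx=.45,fy=.45)
o=np.zeros((max(c.shape[0],c2.shape[0]),c.shape[1]+c2.shape[1],3),np.uint8);o[:c.shape[0],:c.shape[1]]=c;o[:c2.shape[0],c.shape[1]:]=c2
cv2.imwrite("pics/crop.png",o);print(o.shape)
b,g,r=[i[...,k].astype(int) for k in range(3)]
roi=np.zeros(i.shape[:2],bool);roi[138:266,318:400]=1
def comps(m,nm,z):
    n,l,st,ce=cv2.connectedComponentsWithStats((m&roi).astype(np.uint8))
    for k in range(1,n):
        if st[k,4]>15:
            rc=cv2.minAreaRect(np.argwhere(l==k)[:,::-1].astype(np.float32)); bx=cv2.boxPoints(rc)
            print(nm,st[k,4],ce[k].round(1),ray(K,T,*ce[k],z).round(1)[:2],[ray(K,T,*p,z).round()[:2].tolist() for p in bx])
comps((r>110)&(g<60)&(b<60),"red",47)
comps((r<45)&(g<45)&(b<45),"blk z31",31)
comps((r<45)&(g<45)&(b<45),"blk z85",85)
comps((r>120)&(g>90)&(b<80),"brass",30)
E
```

```text
(589, 800, 3)
red 1289 [357.3 166.8] [ 666.1 -112.1] [[696.0, -26.0], [733.0, -159.0], [635.0, -184.0], [598.0, -51.0]]
red 83 [346.8 168.2] [661.5 -82.5] [[662.0, -63.0], [681.0, -82.0], [661.0, -101.0], [642.0, -83.0]]
red 153 [375.8 250.8] [ 432.8 -165.1] [[428.0, -120.0], [451.0, -207.0], [439.0, -210.0], [415.0, -124.0]]
blk z31 60 [329.6 176.4] [639.8 -35.1] [[691.0, -19.0], [693.0, -24.0], [585.0, -52.0], [584.0, -47.0]]
blk z31 601 [362.2 199.5] [ 575.7 -128.1] [[608.0, -88.0], [624.0, -147.0], [544.0, -167.0], [528.0, -109.0]]
blk z31 440 [372.3 236.6] [ 471.9 -157.3] [[484.0, -106.0], [507.0, -196.0], [454.0, -208.0], [431.0, -119.0]]
blk z31 39 [347.  246.6] [442.7 -87. ] [[477.0, -76.0], [478.0, -81.0], [412.0, -99.0], [411.0, -93.0]]
blk z85 60 [329.6 176.4] [630.8 -33.8] [[680.0, -18.0], [681.0, -23.0], [578.0, -50.0], [577.0, -45.0]]
blk z85 601 [362.2 199.5] [ 569.4 -122.8] [[600.0, -84.0], [615.0, -141.0], [539.0, -160.0], [524.0, -104.0]]
blk z85 440 [372.3 236.6] [ 470.  -150.8] [[481.0, -102.0], [503.0, -187.0], [453.0, -200.0], [431.0, -114.0]]
blk z85 39 [347.  246.6] [442.  -83.4] [[475.0, -72.0], [476.0, -78.0], [413.0, -95.0], [411.0, -89.0]]
brass 528 [365.3 212.3] [ 539.6 -137.4] [[601.0, -77.0], [624.0, -161.0], [509.0, -190.0], [487.0, -107.0]]
```

View pics/crop.png

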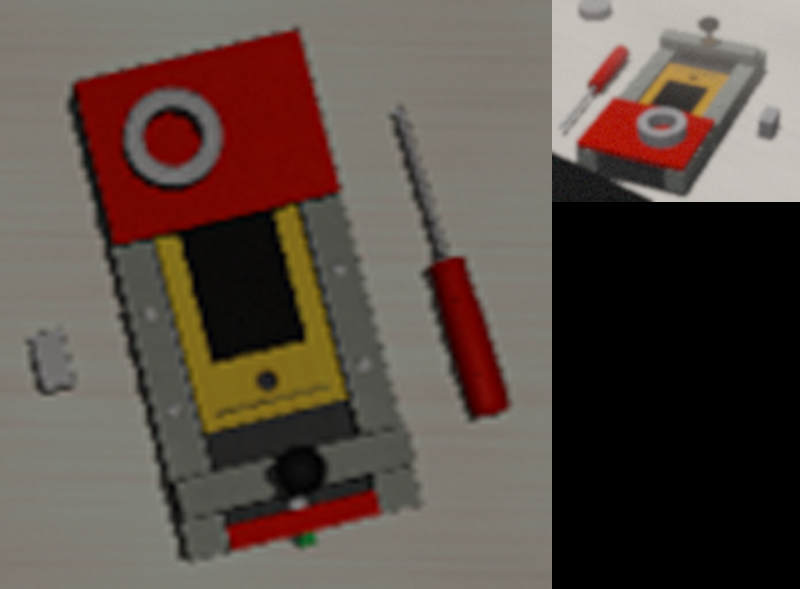

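The crop shows the hood's front edge running from (113,243) to (341,190), the knob centre at (299,468), the plate's front edge at about (278,415) and the green feeler end at (306,540). In the full image, crop coordinates are divided by 4.6 and offset by (310,138).

```bash
python3 - <<'E'
from h import *
from scipy.spatial.transform import Rotation as Ro
d=np.load("pics/top0.npz");i,K,T=d["i"],d["K"],d["T"]
f=lambda u,v,z:ray(K,T,310+u/4.6-.4,138+v/4.6-.4,z)[:2]
a,b=f(113,243,47),f(341,190,47);he=(a+b)/2;kn=f(299,468,86)
pf=f(278,415,29);hole=f(267,380,29)
print("hood",he,"knob",kn,"dist(158)",np.linalg.norm(he-kn),"yaw",np.degrees(np.arctan2(*(he-kn)[::-1])),"yaw hoodedge",np.degrees(np.arctan2(*(a-b)[::-1]))-90)
print("hole",hole,"hole-knob",np.linalg.norm(hole-kn))
y=np.radians(14.9);x=np.array([np.cos(y),np.sin(y)])
O=((he-45*x)+(kn+113*x))/2;print("origin",O,"press x=+20",O+20*x,"end knob",O-113*x)
s=telemetry.read_state();print(Ro.from_euler("xyz",s["tool_rot"],degrees=True).as_matrix().round(3))
E
```

```text
hood [ 615.38452406 -117.31206911] knob [ 462.82199523 -156.80497038] dist(158) 157.59128926273982 yaw 14.513216783108852 yaw hoodedge 14.380546261250117
hole [ 517.6316711  -144.18194529] hole-knob 56.24447822237529
origin [ 571.96004634 -128.31600478] press x=+20 [ 591.28756793 -123.17334891] end knob [ 462.75954938 -157.3720104 ]
[[-0.     0.261  0.965]
 [-0.001  0.965 -0.261]
 [-1.    -0.001 -0.   ]]
```

Emit:
arm_command(
  deltas=[
    {"dx": 0.44,"dy": -0.656,"dz": 0,"wx": 0,"wy": 0,"wz": 0.5,"grip": -1},
    {"dx": 0.44,"dy": -0.656,"dz": 0,"wx": 0,"wy": 0,"wz": 0.5,"grip": -1},
    {"dx": 0.44,"dy": -0.656,"dz": 0,"wx": 0,"wy": 0,"wz": 0.5,"grip": -1},
    {"dx": 0.44,"dy": -0.656,"dz": 0,"wx": 0,"wy": 0,"wz": 0.5,"grip": -1},
    {"dx": 0.44,"dy": -0.656,"dz": 0,"wx": 0,"wy": 0,"wz": 0.5,"grip": -1},
    {"dx": 0.44,"dy": -0.656,"dz": 0,"wx": 0,"wy": 0,"wz": 0.5,"grip": -1},
    {"dx": 0.44,"dy": -0.656,"dz": 0,"wx": 0,"wy": 0,"wz": 0.5,"grip": -1},
    {"dx": 0.44,"dy": -0.656,"dz": 0,"wx": 0,"wy": 0,"wz": 0.5,"grip": -1},
  ],
)

```text
time: 0.77
ee_pos: [324.7, 259.8, 198.1]
tool_rot: [-86.9, 89.9, -73.3]
force: [1.0, 0.1, 0.4]
gripper_width: 0.1
```

Emit:
arm_command(
  deltas=[
    {"dx": 0.259,"dy": -0.385,"dz": 0,"wx": 0,"wy": 0,"wz": 0.014,"grip": -1},
    {"dx": 0.259,"dy": -0.385,"dz": 0,"wx": 0,"wy": 0,"wz": 0.014,"grip": -1},
    {"dx": 0.259,"dy": -0.385,"dz": 0,"wx": 0,"wy": 0,"wz": 0.014,"grip": -1},
    {"dx": 0.259,"dy": -0.385,"dz": 0,"wx": 0,"wy": 0,"wz": 0.014,"grip": -1},
    {"dx": 0.259,"dy": -0.385,"dz": 0,"wx": 0,"wy": 0,"wz": 0.014,"grip": -1},
    {"dx": 0.259,"dy": -0.385,"dz": 0,"wx": 0,"wy": 0,"wz": 0.014,"grip": -1},
    {"dx": 0.259,"dy": -0.385,"dz": 0,"wx": 0,"wy": 0,"wz": 0.014,"grip": -1},
    {"dx": 0.259,"dy": -0.385,"dz": 0,"wx": 0,"wy": 0,"wz": 0.014,"grip": -1},
  ],
)

```text
time: 1.43
ee_pos: [510.5, -17.4, 197.9]
tool_rot: [-91.6, 89.9, -77.2]
force: [0.3, 1.6, 0.1]
gripper_width: 0.3
```

Emit:
arm_command(
  deltas=[
    {"dx": 0.077,"dy": -0.114,"dz": 0,"grip": -1},
    {"dx": 0.077,"dy": -0.114,"dz": 0,"grip": -1},
    {"dx": 0.077,"dy": -0.114,"dz": 0,"grip": -1},
    {"dx": 0.077,"dy": -0.114,"dz": 0,"grip": -1},
    {"dx": 0.077,"dy": -0.114,"dz": 0,"grip": -1},
    {"dx": 0.077,"dy": -0.114,"dz": 0,"grip": -1},
  ],
)

```text
invalid input at $.deltas[0]: expected keys dx, dy, dz, wx, wy, wz, grip
```

Emit:
arm_command(
  deltas=[
    {"dx": 0.073,"dy": -0.108,"dz": 0,"wx": 0,"wy": 0,"wz": 0,"grip": -1},
    {"dx": 0.073,"dy": -0.108,"dz": 0,"wx": 0,"wy": 0,"wz": 0,"grip": -1},
    {"dx": 0.073,"dy": -0.108,"dz": 0,"wx": 0,"wy": 0,"wz": 0,"grip": -1},
    {"dx": 0.073,"dy": -0.108,"dz": 0,"wx": 0,"wy": 0,"wz": 0,"grip": -1},
    {"dx": 0.073,"dy": -0.108,"dz": -0.04,"wx": 0,"wy": 0,"wz": 0,"grip": -1},
    {"dx": 0.073,"dy": -0.108,"dz": -0.08,"wx": 0,"wy": 0,"wz": 0,"grip": -1},
    {"dx": 0.073,"dy": -0.108,"dz": -0.105,"wx": 0,"wy": 0,"wz": 0,"grip": -1},
    {"dx": 0.073,"dy": -0.108,"dz": -0.105,"wx": 0,"wy": 0,"wz": 0,"grip": -1},
  ],
)

```text
time: 2.1
ee_pos: [580.3, -124.7, 86.3]
tool_rot: [159.1, 89.5, 173.4]
force: [0.1, -0.3, -0.1]
gripper_width: -0.1
```

```bash
python3 - <<'E'
from h import *
i,K,T=snap("scene");j,K2,T2=snap("top")
c=cv2.resize(i[110:245,200:350],None,fx=3.8,fy=3.8,interpolation=cv2.INTER_CUBIC)
cv2.imwrite("pics/s1.png",c)
s=telemetry.read_state();print({k:np.round(s[k],2) for k in("time","ee_pos","tool_rot","force","torque","gripper_width")})
E
```

```text
{'time': np.float64(2.2), 'ee_pos': array([ 582.98, -125.08,   92.91]), 'tool_rot': array([-167.59,   89.91, -153.24]), 'force': array([ 0.53, -0.48,  0.81]), 'torque': array([-0.02,  0.01,  0.02]), 'gripper_width': np.float64(0.1)}
```

View pics/s1.png

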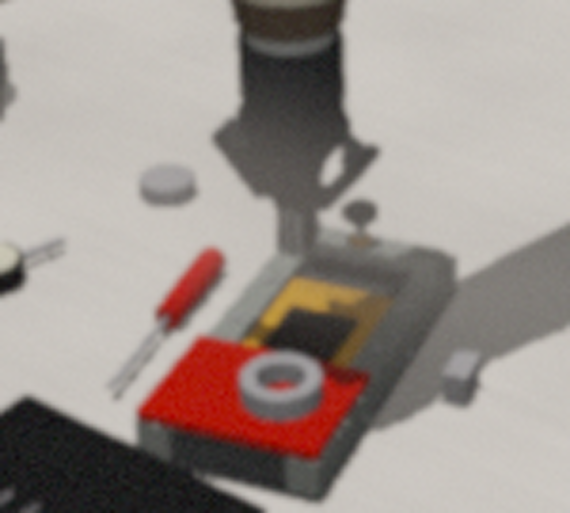

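The closed fingers are over the open channel behind the bridge, clear of the ring on the hood. Next is a slow descent, feeling for contact.

Emit:
arm_command(
  deltas=[
    {"dx": 0,"dy": 0,"dz": -0.015,"wx": 0,"wy": 0,"wz": 0,"grip": -1},
    {"dx": 0,"dy": 0,"dz": -0.03,"wx": 0,"wy": 0,"wz": 0,"grip": -1},
    {"dx": 0,"dy": 0,"dz": -0.042,"wx": 0,"wy": 0,"wz": 0,"grip": -1},
    {"dx": 0,"dy": 0,"dz": -0.048,"wx": 0,"wy": 0,"wz": 0,"grip": -1},
    {"dx": 0,"dy": 0,"dz": -0.052,"wx": 0,"wy": 0,"wz": 0,"grip": -1},
    {"dx": 0,"dy": 0,"dz": -0.054,"wx": 0,"wy": 0,"wz": 0,"grip": -1},
    {"dx": 0,"dy": 0,"dz": -0.054,"wx": 0,"wy": 0,"wz": 0,"grip": -1},
    {"dx": 0,"dy": 0,"dz": -0.054,"wx": 0,"wy": 0,"wz": 0,"grip": -1},
  ],
)

```text
time: 2.87
ee_pos: [583.4, -125.2, 39.7]
tool_rot: [-125.5, 89.9, -111.1]
force: [0.9, -0.4, -0.4]
gripper_width: 0.0
```

Emit:
arm_command(
  deltas=[
    {"dx": 0,"dy": 0,"dz": -0.0005,"wx": 0,"wy": 0,"wz": 0,"grip": -1},
    {"dx": 0,"dy": 0,"dz": -0.001,"wx": 0,"wy": 0,"wz": 0,"grip": -1},
    {"dx": 0,"dy": 0,"dz": -0.0015,"wx": 0,"wy": 0,"wz": 0,"grip": -1},
    {"dx": 0,"dy": 0,"dz": -0.002,"wx": 0,"wy": 0,"wz": 0,"grip": -1},
  ],
)

```text
time: 3.2
ee_pos: [583.5, -125.2, 37.9]
tool_rot: [-111.8, 89.9, -97.4]
force: [0.3, -0.5, 0.6]
gripper_width: 0.1
```

Emit:
arm_command(
  deltas=[
    {"dx": 0,"dy": 0,"dz": -0.0005,"wx": 0,"wy": 0,"wz": 0,"grip": -1},
    {"dx": 0,"dy": 0,"dz": -0.001,"wx": 0,"wy": 0,"wz": 0,"grip": -1},
    {"dx": 0,"dy": 0,"dz": -0.0015,"wx": 0,"wy": 0,"wz": 0,"grip": -1},
    {"dx": 0,"dy": 0,"dz": -0.002,"wx": 0,"wy": 0,"wz": 0,"grip": -1},
  ],
)

```text
time: 3.53
ee_pos: [583.4, -125.2, 35.8]
tool_rot: [-120.9, 89.9, -106.6]
force: [-0.7, -0.3, 0.9]
gripper_width: 0.1
```

Emit:
arm_command(
  deltas=[
    {"dx": 0,"dy": 0,"dz": -0.0003,"wx": 0,"wy": 0,"wz": 0,"grip": -1},
    {"dx": 0,"dy": 0,"dz": -0.0006,"wx": 0,"wy": 0,"wz": 0,"grip": -1},
    {"dx": 0,"dy": 0,"dz": -0.0009,"wx": 0,"wy": 0,"wz": 0,"grip": -1},
    {"dx": 0,"dy": 0,"dz": -0.0009,"wx": 0,"wy": 0,"wz": 0,"grip": -1},
  ],
)

```text
time: 3.87
ee_pos: [583.4, -125.2, 34.8]
tool_rot: [-122.2, 89.9, -107.9]
force: [-0.1, 0.3, -0.3]
gripper_width: 0.1
```

Emit:
arm_command(
  deltas=[
    {"dx": 0,"dy": 0,"dz": -0.0003,"wx": 0,"wy": 0,"wz": 0,"grip": -1},
    {"dx": 0,"dy": 0,"dz": -0.0006,"wx": 0,"wy": 0,"wz": 0,"grip": -1},
    {"dx": 0,"dy": 0,"dz": -0.0009,"wx": 0,"wy": 0,"wz": 0,"grip": -1},
    {"dx": 0,"dy": 0,"dz": -0.0009,"wx": 0,"wy": 0,"wz": 0,"grip": -1},
  ],
)

```text
time: 4.2
ee_pos: [583.3, -125.2, 33.8]
tool_rot: [-133.2, 89.9, -118.9]
force: [-0.4, -0.3, 1.0]
gripper_width: 0.0
```

Emit:
arm_command(
  deltas=[
    {"dx": 0,"dy": 0,"dz": -0.0003,"wx": 0,"wy": 0,"wz": 0,"grip": -1},
    {"dx": 0,"dy": 0,"dz": -0.0006,"wx": 0,"wy": 0,"wz": 0,"grip": -1},
    {"dx": 0,"dy": 0,"dz": -0.0009,"wx": 0,"wy": 0,"wz": 0,"grip": -1},
    {"dx": 0,"dy": 0,"dz": -0.0009,"wx": 0,"wy": 0,"wz": 0,"grip": -1},
  ],
)

```text
time: 4.53
ee_pos: [583.3, -125.2, 32.8]
tool_rot: [-138.0, 89.9, -123.6]
force: [0.6, -0.7, -0.3]
gripper_width: 0.1
```

Emit:
arm_command(
  deltas=[
    {"dx": 0,"dy": 0,"dz": -0.0003,"wx": 0,"wy": 0,"wz": 0,"grip": -1},
    {"dx": 0,"dy": 0,"dz": -0.0006,"wx": 0,"wy": 0,"wz": 0,"grip": -1},
    {"dx": 0,"dy": 0,"dz": -0.0009,"wx": 0,"wy": 0,"wz": 0,"grip": -1},
    {"dx": 0,"dy": 0,"dz": -0.0009,"wx": 0,"wy": 0,"wz": 0,"grip": -1},
  ],
)

```text
time: 4.87
ee_pos: [583.3, -125.2, 31.9]
tool_rot: [-137.5, 89.9, -123.2]
force: [0.9, 0.5, 0.5]
gripper_width: -0.2
```

Emit:
arm_command(
  deltas=[
    {"dx": 0,"dy": 0,"dz": -0.0003,"wx": 0,"wy": 0,"wz": 0,"grip": -1},
    {"dx": 0,"dy": 0,"dz": -0.0006,"wx": 0,"wy": 0,"wz": 0,"grip": -1},
    {"dx": 0,"dy": 0,"dz": -0.0009,"wx": 0,"wy": 0,"wz": 0,"grip": -1},
    {"dx": 0,"dy": 0,"dz": -0.0009,"wx": 0,"wy": 0,"wz": 0,"grip": -1},
  ],
)

```text
time: 5.2
ee_pos: [583.2, -125.2, 30.9]
tool_rot: [-144.4, 89.9, -130.1]
force: [0.1, 0.2, 0.4]
gripper_width: 0.0
```

Emit:
arm_command(
  deltas=[
    {"dx": 0,"dy": 0,"dz": -0.0003,"wx": 0,"wy": 0,"wz": 0,"grip": -1},
    {"dx": 0,"dy": 0,"dz": -0.0006,"wx": 0,"wy": 0,"wz": 0,"grip": -1},
    {"dx": 0,"dy": 0,"dz": -0.0009,"wx": 0,"wy": 0,"wz": 0,"grip": -1},
    {"dx": 0,"dy": 0,"dz": -0.0009,"wx": 0,"wy": 0,"wz": 0,"grip": -1},
  ],
)

```text
time: 5.53
ee_pos: [583.2, -125.2, 29.9]
tool_rot: [-150.4, 89.9, -136.1]
force: [0.5, 0.4, 0.1]
gripper_width: -0.1
```

Emit:
arm_command(
  deltas=[
    {"dx": 0,"dy": 0,"dz": -0.0003,"wx": 0,"wy": 0,"wz": 0,"grip": -1},
    {"dx": 0,"dy": 0,"dz": -0.0006,"wx": 0,"wy": 0,"wz": 0,"grip": -1},
    {"dx": 0,"dy": 0,"dz": -0.0009,"wx": 0,"wy": 0,"wz": 0,"grip": -1},
    {"dx": 0,"dy": 0,"dz": -0.0009,"wx": 0,"wy": 0,"wz": 0,"grip": -1},
  ],
)

```text
time: 5.87
ee_pos: [583.2, -125.1, 28.9]
tool_rot: [-152.2, 89.9, -137.9]
force: [-0.4, -1.0, -0.0]
gripper_width: -0.1
```

Emit:
arm_command(
  deltas=[
    {"dx": 0,"dy": 0,"dz": -0.0003,"wx": 0,"wy": 0,"wz": 0,"grip": -1},
    {"dx": 0,"dy": 0,"dz": -0.0006,"wx": 0,"wy": 0,"wz": 0,"grip": -1},
    {"dx": 0,"dy": 0,"dz": -0.0009,"wx": 0,"wy": 0,"wz": 0,"grip": -1},
    {"dx": 0,"dy": 0,"dz": -0.0009,"wx": 0,"wy": 0,"wz": 0,"grip": -1},
  ],
)

```text
time: 6.2
ee_pos: [583.1, -125.1, 27.9]
tool_rot: [-156.4, 89.9, -142.0]
force: [0.1, 0.8, -0.0]
gripper_width: -0.2
```

Emit:
arm_command(
  deltas=[
    {"dx": 0,"dy": 0,"dz": -0.0003,"wx": 0,"wy": 0,"wz": 0,"grip": -1},
    {"dx": 0,"dy": 0,"dz": -0.0006,"wx": 0,"wy": 0,"wz": 0,"grip": -1},
    {"dx": 0,"dy": 0,"dz": -0.0009,"wx": 0,"wy": 0,"wz": 0,"grip": -1},
    {"dx": 0,"dy": 0,"dz": -0.0009,"wx": 0,"wy": 0,"wz": 0,"grip": -1},
  ],
)

```text
time: 6.53
ee_pos: [583.1, -125.1, 26.9]
tool_rot: [-158.3, 89.9, -144.0]
force: [-0.1, -0.0, 1.1]
gripper_width: -0.0
```

Emit:
arm_command(
  deltas=[
    {"dx": 0,"dy": 0,"dz": -0.0002,"wx": 0,"wy": 0,"wz": 0,"grip": -1},
    {"dx": 0,"dy": 0,"dz": -0.0004,"wx": 0,"wy": 0,"wz": 0,"grip": -1},
    {"dx": 0,"dy": 0,"dz": -0.0006,"wx": 0,"wy": 0,"wz": 0,"grip": -1},
    {"dx": 0,"dy": 0,"dz": -0.0006,"wx": 0,"wy": 0,"wz": 0,"grip": -1},
  ],
)

```text
time: 6.87
ee_pos: [583.1, -125.1, 26.2]
tool_rot: [-164.2, 89.9, -149.9]
force: [-0.1, 0.5, -0.0]
gripper_width: -0.0
```

```bash
python3 - <<'E'
from h import *
i,K,T=snap("scene");j,K2,T2=snap("top")
c=cv2.resize(i[140:245,220:350],None,fx=4,fy=4,interpolation=cv2.INTER_CUBIC)
c2=cv2.resize(j[150:266,320:400],None,fx=3.4,fy=3.4,interpolation=cv2.INTER_CUBIC)
o=np.zeros((420,800,3),np.uint8);o[:c.shape[0],:c.shape[1]]=c;o[:c2.shape[0],520:520+c2.shape[1]]=c2
cv2.imwrite("pics/s2.png",o)
s=telemetry.read_state();p=s["ee_pos"];print(p,s["force"])
print("tip in crop",(proj(K,T,p)-[220,140])*4,(proj(K2,T2,p)-[320,150])*3.4+[520,0])
E
```

```text
[ 583.09577869 -125.11155827   26.3249998 ] [-0.12680067 -0.20052276 -0.02030672]
tip in crop [234.34299229 249.66951578] [659.29158247 159.97622243]
```

View pics/s2.png

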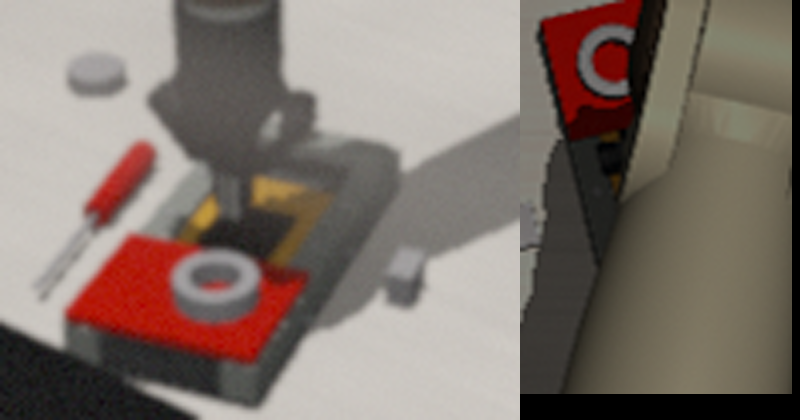

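```bash
python3 - <<'E'
from h import *
d=np.load("pics/scene0.npz");K,T=d["K"],d["T"]
for p in([583,-125.1,92.9],[583,-125.1,112.9],[572,-128.3,92.9]):print(p,(proj(K,T,p)-[200,110])*3.8)
f=lambda x,y,z:[571.5+.968*x-.25*y,-128+.25*x+.968*y,z]
for n,p in dict(knob=f(-113,0,89.5),hood=f(45,0,47),hl=f(45,46,47),pad12=f(12,0,30),padfr=f(-39,0,30),padfl=f(-39,30,30),padfr_=f(-39,-30,30),tip=f(12,0,26)).items():print(n,(proj(K,T,p)-[220,140])*4)
a=cv2.imread("pics/s2.png");g=a[150:290:6,222:240].mean(1).round();print(np.c_[np.arange(150,290,6),g])
E
```

```text
[583, -125.1, 92.9] [296.16871468 279.13046172]
[583, -125.1, 112.9] [295.37598273 256.70355919]
[572, -128.3, 92.9] [301.82978054 271.51009897]
knob [297.26381236  96.64834838]
hood [215.093573   250.68574023]
hl [274.14055261 264.07566868]
pad12 [234.30073134 245.65667996]
padfr [261.37661918 209.96026911]
padfl [297.94119092 217.95059349]
padfr_ [225.23725558 202.06286394]
tip [234.45751823 250.09251533]
[[150.  73.  75.  79.]
 [156.  71.  74.  77.]
 [162.  69.  72.  76.]
 [168.  68.  69.  75.]
 [174.  71.  74.  76.]
 [180.  83.  87.  89.]
 [186.  86.  90.  93.]
 [192.  86.  90.  92.]
 [198.  85.  87.  89.]
 [204.  85.  88.  91.]
 [210.  85.  89.  92.]
 [216.  73.  76.  79.]
 [222.  46.  49.  50.]
 [228.  36.  38.  41.]
 [234.  33.  35.  39.]
 [240.  31.  33.  35.]
 [246.  46.  47.  51.]
 [252. 110. 110. 113.]
 [258. 151. 150. 152.]
 [264. 134. 133. 136.]
 [270. 104. 103. 104.]
 [276.  97.  96. 100.]
 [282.  98.  98. 126.]
 [288. 125. 125. 157.]]
```

```bash
python3 - <<'E'
import cv2,numpy as np
a=cv2.imread("pics/s1.png")
c=cv2.resize(a[190:330,230:400],None,fx=3,fy=3,interpolation=cv2.INTER_CUBIC)
b=cv2.imread("pics/s2.png")[140:300,160:300];c2=cv2.resize(b,None,fx=2,fy=2)
o=np.zeros((420,800,3),np.uint8);o[:,:510]=c;o[:320,510:790]=c2
o=np.clip(o*1.8,0,255).astype(np.uint8);cv2.imwrite("pics/s3.png",o)
E
```

```text
(no output)
```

View pics/s3.png

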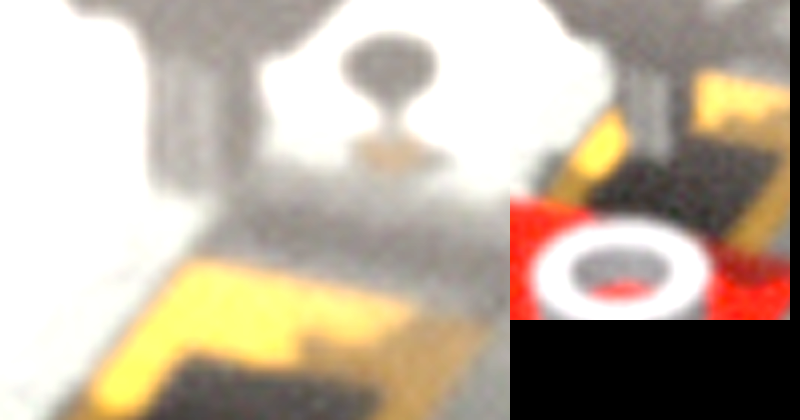

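```bash
python3 - <<'E'
from h import *
d=np.load("pics/scene0.npz");K,T,i=d["K"],d["T"],d["i"]
p=np.array([143.4,530.9,198]);j=np.array([.261,.965,0])
c=i[80:190,520:640].copy();c=cv2.resize(c,None,fx=5,fy=5,interpolation=cv2.INTER_CUBIC)
for q,col in((p,(0,0,255)),(p+[0,0,13],(0,255,255)),(p+[0,0,13]+42*j,(0,255,0)),(p+[0,0,13]-42*j,(0,255,0)),(p+[0,0,73],(255,0,0))):
    u=(proj(K,T,q)-[520,80])*5;cv2.circle(c,tuple(int(v) for v in u),4,col,-1);print(u)
cv2.imwrite("pics/s4.png",np.clip(c*1.5,0,255).astype(np.uint8))
E
```

```text
[215.42673305 383.69740651]
[222.92439875 362.9602449 ]
[300.18909688 392.38644024]
[148.81879695 334.73718874]
[258.6775979  264.07348487]
```

View pics/s4.png

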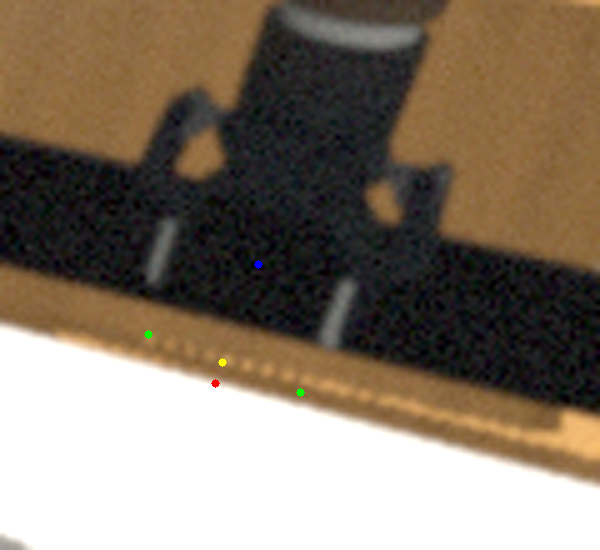

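The start view and both later views all put the fingertips about 24 mm farther back along the tool than the reported TCP. The tip is therefore still well above the pad, so I'll carry on down by feel.

Emit:
arm_command(
  deltas=[
    {"dx": 0,"dy": 0,"dz": -0.0007,"wx": 0,"wy": 0,"wz": 0,"grip": -1},
    {"dx": 0,"dy": 0,"dz": -0.0014,"wx": 0,"wy": 0,"wz": 0,"grip": -1},
    {"dx": 0,"dy": 0,"dz": -0.0021,"wx": 0,"wy": 0,"wz": 0,"grip": -1},
    {"dx": 0,"dy": 0,"dz": -0.0028,"wx": 0,"wy": 0,"wz": 0,"grip": -1},
    {"dx": 0,"dy": 0,"dz": -0.0035,"wx": 0,"wy": 0,"wz": 0,"grip": -1},
    {"dx": 0,"dy": 0,"dz": -0.004,"wx": 0,"wy": 0,"wz": 0,"grip": -1},
  ],
)

```text
time: 7.47
ee_pos: [583.0, -125.1, 22.2]
tool_rot: [-161.7, 89.9, -147.4]
force: [-0.2, 0.2, -0.0]
gripper_width: 0.1
```

Emit:
arm_command(
  deltas=[
    {"dx": 0,"dy": 0,"dz": -0.0007,"wx": 0,"wy": 0,"wz": 0,"grip": -1},
    {"dx": 0,"dy": 0,"dz": -0.0014,"wx": 0,"wy": 0,"wz": 0,"grip": -1},
    {"dx": 0,"dy": 0,"dz": -0.0021,"wx": 0,"wy": 0,"wz": 0,"grip": -1},
    {"dx": 0,"dy": 0,"dz": -0.0028,"wx": 0,"wy": 0,"wz": 0,"grip": -1},
    {"dx": 0,"dy": 0,"dz": -0.0035,"wx": 0,"wy": 0,"wz": 0,"grip": -1},
    {"dx": 0,"dy": 0,"dz": -0.004,"wx": 0,"wy": 0,"wz": 0,"grip": -1},
  ],
)

```text
time: 7.97
ee_pos: [583.0, -125.1, 18.1]
tool_rot: [-166.4, 89.9, -152.0]
force: [-0.2, -0.5, 0.0]
gripper_width: -0.4
```

Emit:
arm_command(
  deltas=[
    {"dx": 0,"dy": 0,"dz": -0.0005,"wx": 0,"wy": 0,"wz": 0,"grip": -1},
    {"dx": 0,"dy": 0,"dz": -0.001,"wx": 0,"wy": 0,"wz": 0,"grip": -1},
    {"dx": 0,"dy": 0,"dz": -0.0015,"wx": 0,"wy": 0,"wz": 0,"grip": -1},
    {"dx": 0,"dy": 0,"dz": -0.002,"wx": 0,"wy": 0,"wz": 0,"grip": -1},
    {"dx": 0,"dy": 0,"dz": -0.0025,"wx": 0,"wy": 0,"wz": 0,"grip": -1},
    {"dx": 0,"dy": 0,"dz": -0.003,"wx": 0,"wy": 0,"wz": 0,"grip": -1},
  ],
)

```text
time: 8.47
ee_pos: [583.0, -125.1, 15.1]
tool_rot: [-163.6, 89.9, -149.2]
force: [0.2, 0.6, 0.3]
gripper_width: 0.3
```

Emit:
arm_command(
  deltas=[
    {"dx": 0,"dy": 0,"dz": -0.0003,"wx": 0,"wy": 0,"wz": 0,"grip": -1},
    {"dx": 0,"dy": 0,"dz": -0.0006,"wx": 0,"wy": 0,"wz": 0,"grip": -1},
    {"dx": 0,"dy": 0,"dz": -0.0009,"wx": 0,"wy": 0,"wz": 0,"grip": -1},
    {"dx": 0,"dy": 0,"dz": -0.001,"wx": 0,"wy": 0,"wz": 0,"grip": -1},
  ],
)

```text
time: 8.8
ee_pos: [583.0, -125.1, 14.0]
tool_rot: [-165.5, 89.9, -151.1]
force: [0.6, 0.5, 0.7]
gripper_width: -0.1
```

Emit:
arm_command(
  deltas=[
    {"dx": 0,"dy": 0,"dz": -0.0003,"wx": 0,"wy": 0,"wz": 0,"grip": -1},
    {"dx": 0,"dy": 0,"dz": -0.0006,"wx": 0,"wy": 0,"wz": 0,"grip": -1},
    {"dx": 0,"dy": 0,"dz": -0.0009,"wx": 0,"wy": 0,"wz": 0,"grip": -1},
    {"dx": 0,"dy": 0,"dz": -0.001,"wx": 0,"wy": 0,"wz": 0,"grip": -1},
  ],
)

```text
time: 9.13
ee_pos: [583.0, -125.1, 12.9]
tool_rot: [-167.0, 89.9, -152.6]
force: [-0.6, 0.5, -0.1]
gripper_width: 0.3
```

Emit:
arm_command(
  deltas=[
    {"dx": 0,"dy": 0,"dz": -0.0003,"wx": 0,"wy": 0,"wz": 0,"grip": -1},
    {"dx": 0,"dy": 0,"dz": -0.0006,"wx": 0,"wy": 0,"wz": 0,"grip": -1},
    {"dx": 0,"dy": 0,"dz": -0.0009,"wx": 0,"wy": 0,"wz": 0,"grip": -1},
    {"dx": 0,"dy": 0,"dz": -0.001,"wx": 0,"wy": 0,"wz": 0,"grip": -1},
  ],
)

```text
time: 9.47
ee_pos: [583.0, -125.1, 11.9]
tool_rot: [-169.4, 89.9, -155.0]
force: [-0.8, -0.1, 0.5]
gripper_width: -0.3
```

Emit:
arm_command(
  deltas=[
    {"dx": 0,"dy": 0,"dz": -0.0003,"wx": 0,"wy": 0,"wz": 0,"grip": -1},
    {"dx": 0,"dy": 0,"dz": -0.0006,"wx": 0,"wy": 0,"wz": 0,"grip": -1},
    {"dx": 0,"dy": 0,"dz": -0.0009,"wx": 0,"wy": 0,"wz": 0,"grip": -1},
    {"dx": 0,"dy": 0,"dz": -0.001,"wx": 0,"wy": 0,"wz": 0,"grip": -1},
  ],
)

```text
time: 9.8
ee_pos: [582.9, -125.1, 10.8]
tool_rot: [-169.7, 89.9, -155.3]
force: [0.1, 0.1, -0.3]
gripper_width: -0.1
```

Emit:
arm_command(
  deltas=[
    {"dx": 0,"dy": 0,"dz": -0.0003,"wx": 0,"wy": 0,"wz": 0,"grip": -1},
    {"dx": 0,"dy": 0,"dz": -0.0006,"wx": 0,"wy": 0,"wz": 0,"grip": -1},
    {"dx": 0,"dy": 0,"dz": -0.0009,"wx": 0,"wy": 0,"wz": 0,"grip": -1},
    {"dx": 0,"dy": 0,"dz": -0.001,"wx": 0,"wy": 0,"wz": 0,"grip": -1},
  ],
)

```text
time: 10.13
ee_pos: [582.9, -125.1, 9.7]
tool_rot: [-172.2, 89.9, -157.9]
force: [0.6, -0.7, 0.6]
gripper_width: 0.0
```

Emit:
arm_command(
  deltas=[
    {"dx": 0,"dy": 0,"dz": -0.0003,"wx": 0,"wy": 0,"wz": 0,"grip": -1},
    {"dx": 0,"dy": 0,"dz": -0.0006,"wx": 0,"wy": 0,"wz": 0,"grip": -1},
    {"dx": 0,"dy": 0,"dz": -0.0009,"wx": 0,"wy": 0,"wz": 0,"grip": -1},
    {"dx": 0,"dy": 0,"dz": -0.001,"wx": 0,"wy": 0,"wz": 0,"grip": -1},
  ],
)

```text
time: 10.47
ee_pos: [582.9, -125.1, 8.7]
tool_rot: [-172.1, 89.9, -157.8]
force: [0.9, 0.1, 0.2]
gripper_width: -0.2
```

Emit:
arm_command(
  deltas=[
    {"dx": 0,"dy": 0,"dz": -0.0003,"wx": 0,"wy": 0,"wz": 0,"grip": -1},
    {"dx": 0,"dy": 0,"dz": -0.0006,"wx": 0,"wy": 0,"wz": 0,"grip": -1},
    {"dx": 0,"dy": 0,"dz": -0.0009,"wx": 0,"wy": 0,"wz": 0,"grip": -1},
    {"dx": 0,"dy": 0,"dz": -0.001,"wx": 0,"wy": 0,"wz": 0,"grip": -1},
  ],
)

```text
time: 10.8
ee_pos: [582.9, -125.1, 7.6]
tool_rot: [-173.4, 89.9, -159.0]
force: [-0.2, 0.3, -0.5]
gripper_width: -0.2
```

Emit:
arm_command(
  deltas=[
    {"dx": 0,"dy": 0,"dz": -0.0003,"wx": 0,"wy": 0,"wz": 0,"grip": -1},
    {"dx": 0,"dy": 0,"dz": -0.0006,"wx": 0,"wy": 0,"wz": 0,"grip": -1},
    {"dx": 0,"dy": 0,"dz": -0.0009,"wx": 0,"wy": 0,"wz": 0,"grip": -1},
    {"dx": 0,"dy": 0,"dz": -0.001,"wx": 0,"wy": 0,"wz": 0,"grip": -1},
  ],
)

```text
time: 11.13
ee_pos: [582.8, -125.1, 6.6]
tool_rot: [-175.1, 89.9, -160.7]
force: [-0.2, 0.1, -0.6]
gripper_width: -0.0
```

Emit:
arm_command(
  deltas=[
    {"dx": 0,"dy": 0,"dz": -0.0003,"wx": 0,"wy": 0,"wz": 0,"grip": -1},
    {"dx": 0,"dy": 0,"dz": -0.0006,"wx": 0,"wy": 0,"wz": 0,"grip": -1},
    {"dx": 0,"dy": 0,"dz": -0.0009,"wx": 0,"wy": 0,"wz": 0,"grip": -1},
    {"dx": 0,"dy": 0,"dz": -0.001,"wx": 0,"wy": 0,"wz": 0,"grip": -1},
  ],
)

```text
time: 11.47
ee_pos: [582.8, -125.1, 5.5]
tool_rot: [-175.9, 89.9, -161.5]
force: [-0.6, 0.6, -0.2]
gripper_width: 0.0
```

```bash
python3 - <<'E'
from h import *
i,K,T=snap("scene")
c=cv2.resize(i[165:225,240:320],None,fx=10,fy=10,interpolation=cv2.INTER_CUBIC)
p=telemetry.read_state()["ee_pos"]
for z,col in((0,(0,0,255)),(24,(0,255,255))):
    u=(proj(K,T,p+[0,0,z])-[240,165])*10+5;print(u);cv2.circle(c,tuple(int(v) for v in u),4,col,-1)
cv2.imwrite("pics/s5.png",np.clip(c*1.8,0,255).astype(np.uint8))
E
```

```text
[393.65769707 435.96169948]
[391.33162267 370.00042513]
```

View pics/s5.png

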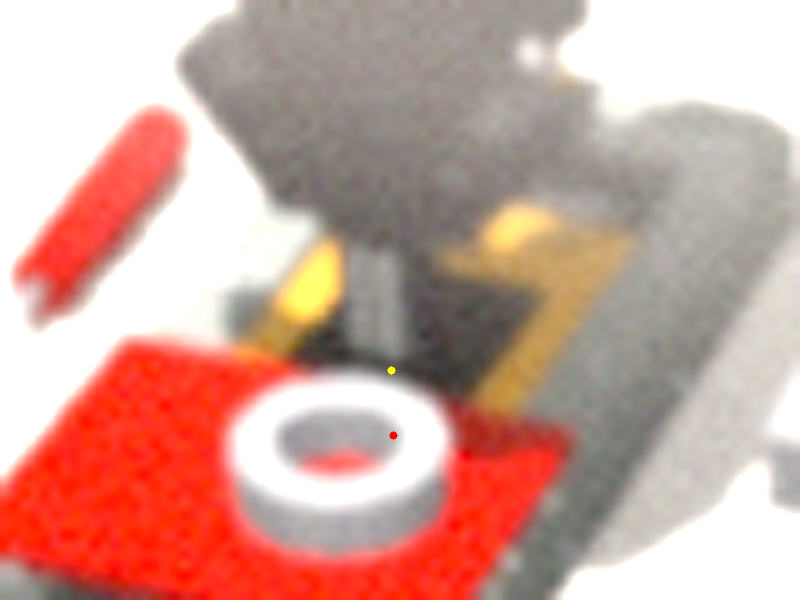

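The finger bottom sits at about (378,352), a few mm above the pad, and everything is still clear of the hood and ring. I'll keep descending.

Emit:
arm_command(
  deltas=[
    {"dx": 0,"dy": 0,"dz": -0.0003,"wx": 0,"wy": 0,"wz": 0,"grip": -1},
    {"dx": 0,"dy": 0,"dz": -0.0006,"wx": 0,"wy": 0,"wz": 0,"grip": -1},
    {"dx": 0,"dy": 0,"dz": -0.0009,"wx": 0,"wy": 0,"wz": 0,"grip": -1},
    {"dx": 0,"dy": 0,"dz": -0.001,"wx": 0,"wy": 0,"wz": 0,"grip": -1},
  ],
)

```text
time: 11.85
ee_pos: [582.8, -125.1, 4.4]
tool_rot: [-177.1, 89.9, -162.7]
force: [-0.3, -0.2, -0.7]
gripper_width: -0.6
```

Emit:
arm_command(
  deltas=[
    {"dx": 0,"dy": 0,"dz": -0.0003,"wx": 0,"wy": 0,"wz": 0,"grip": -1},
    {"dx": 0,"dy": 0,"dz": -0.0006,"wx": 0,"wy": 0,"wz": 0,"grip": -1},
    {"dx": 0,"dy": 0,"dz": -0.0009,"wx": 0,"wy": 0,"wz": 0,"grip": -1},
    {"dx": 0,"dy": 0,"dz": -0.001,"wx": 0,"wy": 0,"wz": 0,"grip": -1},
  ],
)

```text
time: 12.18
ee_pos: [582.7, -125.0, 3.3]
tool_rot: [-179.4, 89.9, -165.1]
force: [-0.3, -0.5, 0.1]
gripper_width: 0.1
```

Emit:
arm_command(
  deltas=[
    {"dx": 0,"dy": 0,"dz": -0.0003,"wx": 0,"wy": 0,"wz": 0,"grip": -1},
    {"dx": 0,"dy": 0,"dz": -0.0006,"wx": 0,"wy": 0,"wz": 0,"grip": -1},
    {"dx": 0,"dy": 0,"dz": -0.0009,"wx": 0,"wy": 0,"wz": 0,"grip": -1},
    {"dx": 0,"dy": 0,"dz": -0.001,"wx": 0,"wy": 0,"wz": 0,"grip": -1},
  ],
)

```text
time: 12.52
ee_pos: [582.7, -125.1, 2.3]
tool_rot: [-179.6, 89.9, -165.3]
force: [0.7, -0.9, 0.8]
gripper_width: -0.3
```

Emit:
arm_command(
  deltas=[
    {"dx": 0,"dy": 0,"dz": -0.0003,"wx": 0,"wy": 0,"wz": 0,"grip": -1},
    {"dx": 0,"dy": 0,"dz": -0.0006,"wx": 0,"wy": 0,"wz": 0,"grip": -1},
    {"dx": 0,"dy": 0,"dz": -0.0009,"wx": 0,"wy": 0,"wz": 0,"grip": -1},
    {"dx": 0,"dy": 0,"dz": -0.001,"wx": 0,"wy": 0,"wz": 0,"grip": -1},
  ],
)

```text
time: 12.85
ee_pos: [582.7, -125.0, 1.2]
tool_rot: [-179.9, 89.9, -165.5]
force: [-0.1, -0.5, 0.4]
gripper_width: 0.1
```

Emit:
arm_command(
  deltas=[
    {"dx": 0,"dy": 0,"dz": -0.0003,"wx": 0,"wy": 0,"wz": 0,"grip": -1},
    {"dx": 0,"dy": 0,"dz": -0.0006,"wx": 0,"wy": 0,"wz": 0,"grip": -1},
    {"dx": 0,"dy": 0,"dz": -0.0009,"wx": 0,"wy": 0,"wz": 0,"grip": -1},
    {"dx": 0,"dy": 0,"dz": -0.001,"wx": 0,"wy": 0,"wz": 0,"grip": -1},
  ],
)

```text
time: 13.18
ee_pos: [582.7, -125.0, 0.1]
tool_rot: [179.2, 89.9, -166.4]
force: [-0.7, -0.3, 0.6]
gripper_width: 0.0
```

Emit:
arm_command(
  deltas=[
    {"dx": 0,"dy": 0,"dz": -0.0003,"wx": 0,"wy": 0,"wz": 0,"grip": -1},
    {"dx": 0,"dy": 0,"dz": -0.0006,"wx": 0,"wy": 0,"wz": 0,"grip": -1},
    {"dx": 0,"dy": 0,"dz": -0.0009,"wx": 0,"wy": 0,"wz": 0,"grip": -1},
    {"dx": 0,"dy": 0,"dz": -0.001,"wx": 0,"wy": 0,"wz": 0,"grip": -1},
  ],
)

```text
time: 13.52
ee_pos: [582.7, -125.1, -0.7]
tool_rot: [-178.7, 89.9, -164.3]
force: [0.0, -0.9, 2.9]
gripper_width: -0.2
```

Contact: 2.9 N at TCP z = −0.7. I'll press a little more.

Emit:
arm_command(
  deltas=[
    {"dx": 0,"dy": 0,"dz": -0.0003,"wx": 0,"wy": 0,"wz": 0,"grip": -1},
    {"dx": 0,"dy": 0,"dz": -0.0005,"wx": 0,"wy": 0,"wz": 0,"grip": -1},
    {"dx": 0,"dy": 0,"dz": -0.0005,"wx": 0,"wy": 0,"wz": 0,"grip": -1},
    {"dx": 0,"dy": 0,"dz": -0.0005,"wx": 0,"wy": 0,"wz": 0,"grip": -1},
  ],
)

```text
time: 13.85
ee_pos: [582.7, -125.1, -0.8]
tool_rot: [-175.4, 89.9, -161.1]
force: [-2.0, 0.3, 4.8]
gripper_width: -0.5
```

Emit:
arm_command(
  deltas=[
    {"dx": 0,"dy": 0,"dz": -0.0005,"wx": 0,"wy": 0,"wz": 0,"grip": -1},
    {"dx": 0,"dy": 0,"dz": -0.0007,"wx": 0,"wy": 0,"wz": 0,"grip": -1},
    {"dx": 0,"dy": 0,"dz": -0.0009,"wx": 0,"wy": 0,"wz": 0,"grip": -1},
    {"dx": 0,"dy": 0,"dz": -0.001,"wx": 0,"wy": 0,"wz": 0,"grip": -1},
    {"dx": 0,"dy": 0,"dz": -0.001,"wx": 0,"wy": 0,"wz": 0,"grip": -1},
  ],
)

```text
time: 14.27
ee_pos: [582.7, -125.0, -0.8]
tool_rot: [-164.7, 89.9, -150.3]
force: [-4.1, 0.8, 9.5]
gripper_width: 0.0
```

Emit:
arm_command(
  deltas=[
    {"dx": 0,"dy": 0,"dz": -0.0012,"wx": 0,"wy": 0,"wz": 0,"grip": -1},
    {"dx": -0.0005,"dy": -0.0001,"dz": -0.0013,"wx": 0,"wy": 0,"wz": 0,"grip": -1},
    {"dx": -0.0015,"dy": -0.0004,"dz": -0.0013,"wx": 0,"wy": 0,"wz": 0,"grip": -1},
    {"dx": -0.0025,"dy": -0.0006,"dz": -0.0013,"wx": 0,"wy": 0,"wz": 0,"grip": -1},
    {"dx": -0.0035,"dy": -0.0009,"dz": -0.0013,"wx": 0,"wy": 0,"wz": 0,"grip": -1},
    {"dx": -0.0045,"dy": -0.0012,"dz": -0.0013,"wx": 0,"wy": 0,"wz": 0,"grip": -1},
  ],
)

```text
time: 14.77
ee_pos: [580.1, -126.2, -0.8]
tool_rot: [-28.9, 89.8, -14.6]
force: [5.1, 1.0, 5.3]
gripper_width: 0.3
```

Emit:
arm_command(
  deltas=[
    {"dx": 0,"dy": 0,"dz": -0.0013,"wx": 0,"wy": 0,"wz": 0,"grip": -1},
    {"dx": 0,"dy": 0,"dz": -0.0015,"wx": 0,"wy": 0,"wz": 0,"grip": -1},
    {"dx": 0,"dy": 0,"dz": -0.0015,"wx": 0,"wy": 0,"wz": 0,"grip": -1},
    {"dx": 0,"dy": 0,"dz": -0.0015,"wx": 0,"wy": 0,"wz": 0,"grip": -1},
  ],
)

```text
time: 15.1
ee_pos: [580.5, -126.2, -0.8]
tool_rot: [-27.3, 89.7, -13.0]
force: [-4.0, 0.7, 11.6]
gripper_width: -0.3
```

Emit:
arm_command(
  deltas=[
    {"dx": -0.001,"dy": -0.0003,"dz": -0.0017,"wx": 0,"wy": 0,"wz": 0,"grip": -1},
    {"dx": -0.002,"dy": -0.0005,"dz": -0.002,"wx": 0,"wy": 0,"wz": 0,"grip": -1},
    {"dx": -0.003,"dy": -0.0008,"dz": -0.0021,"wx": 0,"wy": 0,"wz": 0,"grip": -1},
    {"dx": -0.004,"dy": -0.001,"dz": -0.0021,"wx": 0,"wy": 0,"wz": 0,"grip": -1},
    {"dx": -0.005,"dy": -0.0013,"dz": -0.0021,"wx": 0,"wy": 0,"wz": 0,"grip": -1},
    {"dx": -0.006,"dy": -0.0016,"dz": -0.0021,"wx": 0,"wy": 0,"wz": 0,"grip": -1},
  ],
)

```text
time: 15.6
ee_pos: [577.2, -127.8, -0.7]
tool_rot: [-20.6, 89.4, -6.2]
force: [4.8, 2.3, 9.6]
gripper_width: -0.0
```

```bash
cat >> h.py <<'E'
def plate():
    "fixture-x of brass front edge region & green feeler pixels, from scene view"
    i,K,T=snap("scene");j,K2,T2=snap("top")
    b,g,r=[j[...,k].astype(int) for k in range(3)]
    m=(g>r+30)&(g>b+30);m[:220]=0;m[:,:340]=0;m[:,410:]=0
    return i,K,T,j,m.sum()
E
python3 - <<'E'
from h import *
i,K,T,j,n=plate();print("green px",n)
c=cv2.resize(i[155:215,240:325],None,fx=9,fy=9,interpolation=cv2.INTER_CUBIC)
cv2.imwrite("pics/s6.png",np.clip(c*1.8,0,255).astype(np.uint8))
s=telemetry.read_state();print(s["ee_pos"],s["force"])
E
```

```text
green px 0
[ 577.03873648 -127.8173625    -0.76457304] [3.63897487 1.56198799 8.88342005]
```

View pics/s6.png

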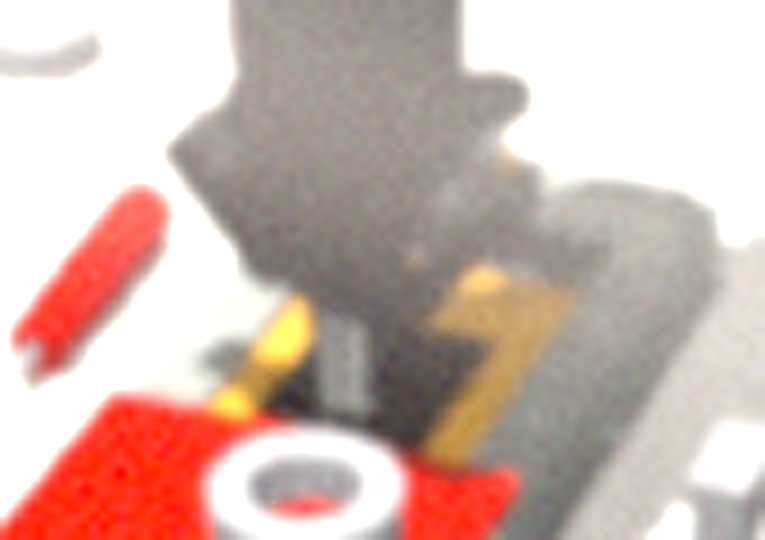

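```bash
cat >> h.py <<'E'
def brass(i,K,T):
    b,g,r=[i[...,k].astype(int) for k in range(3)]
    m=(r>b*1.5)&(g>b*1.25)&(r<g*1.7)&(r>35);vs,us=np.nonzero(m)
    P=np.array([ray(K,T,u,v,29.)[:2] for u,v in zip(us,vs)])-[571.5,-128]
    X=P@[.968,.25];Y=P@[-.25,.968];k=(abs(X)<150)
    for lo,hi in((30,37),(35,42)):
        q=k&(Y>lo)&(Y<hi);x=np.sort(X[q]);print((lo,hi),len(x),x[:4].round(1))
E
python3 - <<'E'
from h import *
d=np.load("pics/scene0.npz");brass(d["i"],d["K"],d["T"])
i,K,T=snap("scene");brass(i,K,T)
s=telemetry.read_state();print(s["ee_pos"],s["force"])
E
```

```text
(30, 37) 45 [-81.  -79.8 -75.7 -74.6]
(35, 42) 46 [-82.1 -76.8 -75.7 -71.6]
(30, 37) 45 [-81.  -79.8 -75.7 -74.6]
(35, 42) 43 [-82.1 -76.8 -75.7 -70.5]
[ 577.00336769 -127.8329417    -0.78575953] [4.04621466 2.03354185 9.38340465]
```

Emit:
arm_command(
  deltas=[
    {"dx": -0.003,"dy": -0.0005,"dz": -0.0024,"wx": 0,"wy": 0,"wz": 0,"grip": -1},
    {"dx": -0.004,"dy": -0.0008,"dz": -0.0026,"wx": 0,"wy": 0,"wz": 0,"grip": -1},
    {"dx": -0.005,"dy": -0.001,"dz": -0.0027,"wx": 0,"wy": 0,"wz": 0,"grip": -1},
    {"dx": -0.006,"dy": -0.0013,"dz": -0.0027,"wx": 0,"wy": 0,"wz": 0,"grip": -1},
    {"dx": -0.007,"dy": -0.0016,"dz": -0.0027,"wx": 0,"wy": 0,"wz": 0,"grip": -1},
    {"dx": -0.008,"dy": -0.0018,"dz": -0.0027,"wx": 0,"wy": 0,"wz": 0,"grip": -1},
    {"dx": -0.009,"dy": -0.002,"dz": -0.0027,"wx": 0,"wy": 0,"wz": 0,"grip": -1},
    {"dx": -0.01,"dy": -0.0023,"dz": -0.0027,"wx": 0,"wy": 0,"wz": 0,"grip": -1},
  ],
)

```text
time: 16.42
ee_pos: [570.3, -130.0, -0.8]
tool_rot: [-18.7, 89.0, -4.3]
force: [7.3, 2.9, 11.8]
gripper_width: 0.1
```

```bash
python3 - <<'E'
from h import *
i,K,T=snap("scene");brass(i,K,T)
s=telemetry.read_state();print(s["ee_pos"],s["force"],s["tool_rot"],s["torque"])
E
```

```text
(30, 37) 48 [-92.7 -91.6 -87.4 -86.2]
(35, 42) 45 [-88.5 -87.4 -82.1 -76.8]
[ 570.17681621 -130.04953629   -0.75239479] [ 6.07053307  2.75096024 10.66029101] [-18.91996002  88.99310213  -4.48797   ] [ 0.58167966 -1.1503417  -0.02388832]
```

Emit:
arm_command(
  deltas=[
    {"dx": -0.004,"dy": -0.0012,"dz": -0.0026,"wx": 0,"wy": 0.003,"wz": 0,"grip": -1},
    {"dx": -0.0055,"dy": -0.0016,"dz": -0.0027,"wx": 0,"wy": 0.006,"wz": 0,"grip": -1},
    {"dx": -0.0075,"dy": -0.002,"dz": -0.0027,"wx": 0,"wy": 0.009,"wz": 0,"grip": -1},
    {"dx": -0.0095,"dy": -0.0025,"dz": -0.0027,"wx": 0,"wy": 0.012,"wz": 0,"grip": -1},
    {"dx": -0.0115,"dy": -0.003,"dz": -0.0027,"wx": 0,"wy": 0.014,"wz": 0,"grip": -1},
    {"dx": -0.0135,"dy": -0.0035,"dz": -0.0027,"wx": 0,"wy": 0.014,"wz": 0,"grip": -1},
    {"dx": -0.0155,"dy": -0.004,"dz": -0.0027,"wx": 0,"wy": 0.014,"wz": 0,"grip": -1},
    {"dx": -0.0175,"dy": -0.0045,"dz": -0.0027,"wx": 0,"wy": 0.014,"wz": 0,"grip": -1},
  ],
)

```text
time: 17.13
ee_pos: [556.0, -134.1, -0.8]
tool_rot: [-18.3, 89.4, -3.8]
force: [6.3, 3.9, 11.1]
gripper_width: 0.0
```

```bash
python3 - <<'E'
from h import *
i,K,T=snap("scene");brass(i,K,T)
s=telemetry.read_state();print(s["ee_pos"],s["force"],s["tool_rot"],s["torque"])
E
```

```text
(30, 37) 51 [-104.6  -99.2  -98.1  -93.8]
(35, 42) 45 [-100.3  -93.8  -88.5  -87.4]
[ 555.61469169 -134.20034824   -0.78274917] [ 5.4733972   4.7437456  11.88864531] [-19.0205595   89.38708609  -4.54453788] [ 0.96875511 -1.03878778  0.01206401]
```

Emit:
arm_command(
  deltas=[
    {"dx": -0.004,"dy": 0.0004,"dz": -0.0026,"wx": 0,"wy": 0.003,"wz": 0,"grip": -1},
    {"dx": -0.0055,"dy": 0.0,"dz": -0.0027,"wx": 0,"wy": 0.006,"wz": 0,"grip": -1},
    {"dx": -0.0075,"dy": -0.0006,"dz": -0.0027,"wx": 0,"wy": 0.009,"wz": 0,"grip": -1},
    {"dx": -0.0095,"dy": -0.0011,"dz": -0.0027,"wx": 0,"wy": 0.01,"wz": 0,"grip": -1},
    {"dx": -0.0115,"dy": -0.0016,"dz": -0.0027,"wx": 0,"wy": 0.01,"wz": 0,"grip": -1},
    {"dx": -0.0135,"dy": -0.0021,"dz": -0.0027,"wx": 0,"wy": 0.01,"wz": 0,"grip": -1},
    {"dx": -0.0155,"dy": -0.0026,"dz": -0.0027,"wx": 0,"wy": 0.01,"wz": 0,"grip": -1},
    {"dx": -0.0175,"dy": -0.0031,"dz": -0.0027,"wx": 0,"wy": 0.01,"wz": 0,"grip": -1},
  ],
)

```text
time: 17.85
ee_pos: [541.4, -137.5, -0.8]
tool_rot: [-24.8, 89.5, -10.3]
force: [6.6, 1.3, 12.3]
gripper_width: 0.2
```

```bash
python3 - <<'E'
from h import *
from scipy.spatial.transform import Rotation as Ro
i,K,T=snap("scene");brass(i,K,T)
s=telemetry.read_state();print(s["ee_pos"],s["force"],s["torque"]);print(Ro.from_euler("xyz",s["tool_rot"],degrees=True).as_matrix().round(4))
E
```

```text
(30, 37) 59 [-117.8 -116.6 -112.3 -111.2]
(35, 42) 49 [-112.3 -106.9 -105.7  -95. ]
[ 541.0655922  -137.62197659   -0.79031804] [ 4.54399708  1.09588413 10.03972742] [ 0.25205856 -0.94253541 -0.00396219]
[[ 0.0079 -0.2503  0.9681]
 [-0.0016  0.9682  0.2503]
 [-1.     -0.0035  0.0072]]
```

Emit:
arm_command(
  deltas=[
    {"dx": -0.004,"dy": -0.0006,"dz": -0.0026,"wx": 0,"wy": 0.002,"wz": 0,"grip": -1},
    {"dx": -0.0055,"dy": -0.0011,"dz": -0.0027,"wx": 0,"wy": 0.004,"wz": 0,"grip": -1},
    {"dx": -0.0075,"dy": -0.0016,"dz": -0.0027,"wx": 0,"wy": 0.007,"wz": 0,"grip": -1},
    {"dx": -0.0095,"dy": -0.0021,"dz": -0.0027,"wx": 0,"wy": 0.008,"wz": 0,"grip": -1},
    {"dx": -0.0115,"dy": -0.0026,"dz": -0.0027,"wx": 0,"wy": 0.008,"wz": 0,"grip": -1},
    {"dx": -0.013,"dy": -0.003,"dz": -0.0027,"wx": 0,"wy": 0.008,"wz": 0,"grip": -1},
  ],
)

```text
time: 18.4
ee_pos: [531.5, -140.6, -0.8]
tool_rot: [-27.2, 89.6, -12.7]
force: [7.7, 3.7, 13.3]
gripper_width: -0.1
```

```bash
python3 - <<'E'
from h import *
i,K,T=snap("scene");brass(i,K,T)
c=cv2.resize(i[130:215,240:345],None,fx=7,fy=7,interpolation=cv2.INTER_CUBIC)
cv2.imwrite("pics/s7.png",np.clip(c*1.8,0,255).astype(np.uint8))
s=telemetry.read_state();print(s["ee_pos"],s["force"],s["torque"])
E
```

```text
(30, 37) 59 [-117.8 -116.6 -112.3 -111.2]
(35, 42) 49 [-112.3 -105.7 -100.3  -93.8]
[ 531.18105171 -140.63025511   -0.8068693 ] [ 5.44113117  2.9952925  11.2637407 ] [ 0.66323832 -1.14629757 -0.01602883]
```

View pics/s7.png

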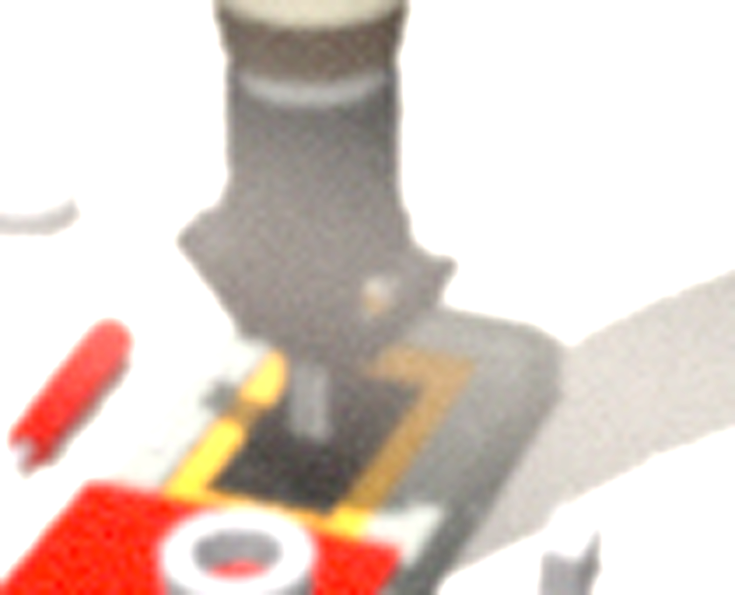

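```bash
python3 - <<'E'
from h import *
d=np.load("pics/scene0.npz");K,T=d["K"],d["T"]
f=lambda P:(np.array([[.968,.25],[-.25,.968]])@(P[:2]-[571.5,-128])).round(1)
g=lambda u,v,z:f(ray(K,T,240+u/7-.4,130+v/7-.4,z))
print("pad rear L/R",g(213,487,30),g(335,513,30),"tip",g(312,437,30),"hood edge",g(96,484,47),g(400,548,47))
s=telemetry.read_state();print("tcp",f(np.array(s["ee_pos"])))
E
```

```text
pad rear L/R [ 10.5 -28.4] [ 9.5 27.4] tip [-40.   -4.3] hood edge [ 48.3 -63.6] [45.  71.2]
tcp [-42.2  -2.1]
```

Emit:
arm_command(
  deltas=[
    {"dx": -0.004,"dy": -0.0004,"dz": -0.0025,"wx": 0,"wy": 0.002,"wz": 0,"grip": -1},
    {"dx": -0.0045,"dy": -0.0006,"dz": -0.0025,"wx": 0,"wy": 0.003,"wz": 0,"grip": -1},
    {"dx": -0.0055,"dy": -0.0009,"dz": -0.0025,"wx": 0,"wy": 0.003,"wz": 0,"grip": -1},
    {"dx": -0.0065,"dy": -0.0012,"dz": -0.0025,"wx": 0,"wy": 0.003,"wz": 0,"grip": -1},
  ],
)

```text
time: 18.78
ee_pos: [528.0, -141.6, -0.8]
tool_rot: [-21.6, 89.3, -7.1]
force: [7.0, 4.5, 10.9]
gripper_width: -0.1
```

Emit:
arm_command(
  deltas=[
    {"dx": -0.004,"dy": 0.0002,"dz": -0.0026,"wx": 0,"wy": 0.004,"wz": 0,"grip": -1},
    {"dx": -0.005,"dy": -0.0002,"dz": -0.0027,"wx": 0,"wy": 0.006,"wz": 0,"grip": -1},
    {"dx": -0.0065,"dy": -0.0006,"dz": -0.0027,"wx": 0,"wy": 0.007,"wz": 0,"grip": -1},
    {"dx": -0.0075,"dy": -0.001,"dz": -0.0027,"wx": 0,"wy": 0.007,"wz": 0,"grip": -1},
  ],
)

```text
time: 19.12
ee_pos: [524.2, -142.6, -0.8]
tool_rot: [-22.2, 89.3, -7.6]
force: [8.4, 2.9, 9.8]
gripper_width: -0.5
```

```bash
cat >> h.py <<'E'
def padrear(i,K,T):
    b,g,r=[i[...,k].astype(float) for k in range(3)]
    # sample along fixture x on several y lines: brightness
    for y in (10,18,24):
        xs=np.arange(-30,46,1.);row=[]
        for x in xs:
            w=[571.5+.968*x-.25*y,-128+.25*x+.968*y,30.]
            u,v=proj(K,T,w);row.append(cv2.getRectSubPix(i,(1,1),(float(u),float(v)))[0,0].astype(int))
        row=np.array(row);d=row[:,2]-row[:,0]; k=np.nonzero((d>25))[0]
        print("y",y,"pad rear x",xs[k[0]] if len(k) else None)
E
python3 - <<'E'
from h import *
i,K,T=snap("scene");padrear(i,K,T)
s=telemetry.read_state();print(s["ee_pos"],s["force"],s["torque"])
E
```

```text
y 10 pad rear x 4.0
y 18 pad rear x 4.0
y 24 pad rear x -4.0
[ 524.13009317 -142.64341053   -0.77639105] [ 7.7894727   3.51676773 10.54105269] [ 0.54802072 -1.57446278  0.0486247 ]
```

Emit:
arm_command(
  deltas=[
    {"dx": -0.004,"dy": -0.0002,"dz": -0.0028,"wx": 0,"wy": 0.005,"wz": 0,"grip": -1},
    {"dx": -0.005,"dy": -0.0005,"dz": -0.003,"wx": 0,"wy": 0.008,"wz": 0,"grip": -1},
    {"dx": -0.006,"dy": -0.0008,"dz": -0.003,"wx": 0,"wy": 0.01,"wz": 0,"grip": -1},
    {"dx": -0.007,"dy": -0.001,"dz": -0.003,"wx": 0,"wy": 0.01,"wz": 0,"grip": -1},
  ],
)

```text
time: 19.5
ee_pos: [521.3, -143.6, -0.8]
tool_rot: [-24.6, 89.3, -9.9]
force: [9.5, 3.6, 12.0]
gripper_width: 0.1
```

```bash
python3 - <<'E'
from h import *
i,K,T=snap("scene");padrear(i,K,T)
s=telemetry.read_state();print(s["ee_pos"],s["force"],s["torque"])
E
```

```text
y 10 pad rear x 4.0
y 18 pad rear x 4.0
y 24 pad rear x -13.0
[ 521.1169232  -143.71556737   -0.80785689] [ 9.40272659  2.32574243 11.50344074] [ 0.62517356 -1.73274093  0.00391278]
```

Emit:
arm_command(
  deltas=[
    {"dx": -0.0045,"dy": -0.0005,"dz": -0.003,"wx": 0,"wy": 0.005,"wz": 0,"grip": -1},
    {"dx": -0.0055,"dy": -0.0008,"dz": -0.003,"wx": 0,"wy": 0.007,"wz": 0,"grip": -1},
    {"dx": -0.0065,"dy": -0.001,"dz": -0.003,"wx": 0,"wy": 0.008,"wz": 0,"grip": -1},
    {"dx": -0.007,"dy": -0.001,"dz": -0.003,"wx": 0,"wy": 0.008,"wz": 0,"grip": -1},
  ],
)

```text
time: 19.88
ee_pos: [518.3, -144.8, -0.8]
tool_rot: [-26.3, 89.2, -11.6]
force: [8.6, 2.2, 11.6]
gripper_width: -0.0
```

```bash
python3 - <<'E'
from h import *
i,K,T=snap("scene");padrear(i,K,T)
s=telemetry.read_state();print(s["ee_pos"],s["force"],s["torque"])
E
```

```text
y 10 pad rear x 4.0
y 18 pad rear x 4.0
y 24 pad rear x -12.0
[ 518.18315451 -144.87009127   -0.82751308] [ 8.48490604  2.41962561 11.6667865 ] [ 0.51976428 -1.76549194 -0.03093783]
```

Pad rear stays put while the TCP moves 6 mm and the drag force levels off, so the plate is at the stop. I'll lift clear and check the feeler.

Emit:
arm_command(
  deltas=[
    {"dx": 0,"dy": 0,"dz": 0.002,"wx": 0,"wy": 0,"wz": 0,"grip": -1},
    {"dx": 0,"dy": 0,"dz": 0.015,"wx": 0,"wy": 0.005,"wz": 0,"grip": -1},
    {"dx": 0,"dy": 0,"dz": 0.045,"wx": 0,"wy": 0.013,"wz": 0,"grip": -1},
    {"dx": 0,"dy": 0,"dz": 0.08,"wx": 0,"wy": 0.013,"wz": 0,"grip": -1},
    {"dx": 0,"dy": 0.03,"dz": 0.11,"wx": 0,"wy": 0.013,"wz": 0,"grip": -1},
    {"dx": 0,"dy": 0.07,"dz": 0.12,"wx": 0,"wy": 0.013,"wz": 0,"grip": -1},
    {"dx": 0,"dy": 0.11,"dz": 0.12,"wx": 0,"wy": 0.013,"wz": 0,"grip": -1},
    {"dx": 0,"dy": 0.15,"dz": 0.12,"wx": 0,"wy": 0.013,"wz": 0,"grip": -1},
  ],
)

```text
time: 20.6
ee_pos: [518.4, 6.4, 120.3]
tool_rot: [-74.3, 89.8, -59.7]
force: [-0.1, 0.1, -0.1]
gripper_width: 0.1
```

Emit:
arm_command(
  deltas=[
    {"dx": 0,"dy": 0.04,"dz": 0,"wx": 0,"wy": 0,"wz": 0,"grip": -1},
    {"dx": 0,"dy": 0.08,"dz": 0,"wx": 0,"wy": 0,"wz": 0,"grip": -1},
    {"dx": 0,"dy": 0.1,"dz": 0,"wx": 0,"wy": 0,"wz": 0,"grip": -1},
    {"dx": 0,"dy": 0.1,"dz": 0,"wx": 0,"wy": 0,"wz": 0,"grip": -1},
  ],
)

```text
time: 20.93
ee_pos: [518.0, 110.1, 119.9]
tool_rot: [-78.2, 89.9, -63.3]
force: [0.4, -0.2, 0.8]
gripper_width: -0.0
```

```bash
python3 - <<'E'
from h import *
j,K,T=snap("top");d=np.load("pics/top0.npz")["i"]
cr=lambda q:cv2.resize(q[180:264,325:405],None,fx=5,fy=5,interpolation=cv2.INTER_CUBIC)
cv2.imwrite("pics/t1.png",np.clip(np.hstack([cr(d),cr(j)])*1.5,0,255).astype(np.uint8))
s=telemetry.read_state();print(s["ee_pos"],s["force"],s["tool_rot"])
E
```

```text
[517.99741829 108.25408251 119.87018815] [-0.15551736 -0.42672568  1.04032997] [-88.08692014  89.82227817 -73.26076511]
```

View pics/t1.png

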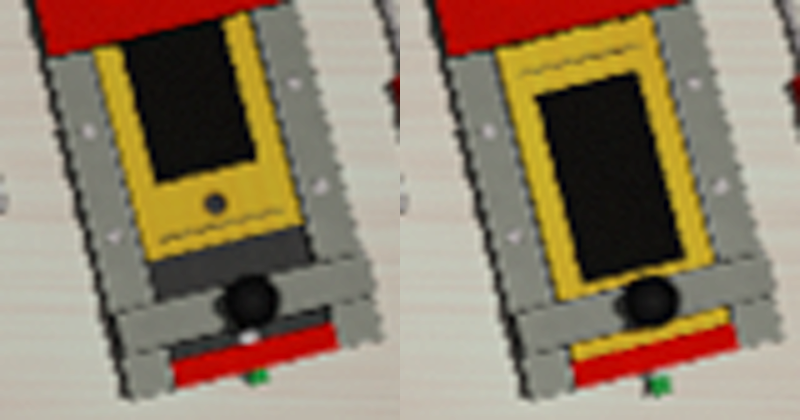

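The right half of the picture (after the draw) shows the brass front edge against the red stop. The green feeler end has moved out from (258,375) to (259,384), about 5–6 mm, so the plate is home. Next is the knob.

Emit:
arm_command(
  deltas=[
    {"dx": -0.055,"dy": -0.265,"dz": 0,"wx": 0,"wy": 0.002,"wz": 0,"grip": -1},
    {"dx": -0.055,"dy": -0.265,"dz": 0,"wx": 0,"wy": 0.002,"wz": 0,"grip": -1},
    {"dx": -0.055,"dy": -0.265,"dz": 0,"wx": 0,"wy": 0.002,"wz": 0,"grip": -1},
    {"dx": -0.055,"dy": -0.265,"dz": 0,"wx": 0,"wy": 0.002,"wz": 0,"grip": -1},
    {"dx": -0.055,"dy": -0.265,"dz": 0,"wx": 0,"wy": 0.002,"wz": 0,"grip": -1},
    {"dx": -0.055,"dy": -0.265,"dz": 0,"wx": 0,"wy": 0.002,"wz": 0,"grip": -1},
    {"dx": -0.055,"dy": -0.265,"dz": 0,"wx": 0,"wy": 0.002,"wz": 0,"grip": -1},
    {"dx": -0.055,"dy": -0.265,"dz": 0,"wx": 0,"wy": 0.002,"wz": 0,"grip": -1},
  ],
)

```text
time: 21.65
ee_pos: [461.4, -161.1, 119.7]
tool_rot: [-127.3, 89.8, -112.7]
force: [-1.0, -0.8, -0.5]
gripper_width: -0.2
```

Emit:
arm_command(
  deltas=[
    {"dx": 0,"dy": 0,"dz": 0,"wx": 0,"wy": 0,"wz": 0,"grip": -1},
    {"dx": 0,"dy": 0,"dz": 0,"wx": 0,"wy": 0,"wz": 0,"grip": -1},
  ],
)

```text
time: 21.82
ee_pos: [461.0, -161.8, 119.6]
tool_rot: [-132.2, 89.7, -117.8]
force: [0.4, -0.1, 0.1]
gripper_width: -0.1
```

Emit:
arm_command(
  deltas=[
    {"dx": 0.0015,"dy": 0.005,"dz": -0.012,"wx": 0,"wy": 0,"wz": 0,"grip": -1},
    {"dx": 0.0015,"dy": 0.005,"dz": -0.026,"wx": 0,"wy": 0,"wz": 0,"grip": -1},
    {"dx": 0.0015,"dy": 0.005,"dz": -0.036,"wx": 0,"wy": 0,"wz": 0,"grip": -1},
    {"dx": 0.0015,"dy": 0.005,"dz": -0.042,"wx": 0,"wy": 0,"wz": 0,"grip": -1},
    {"dx": 0.0015,"dy": 0.005,"dz": -0.046,"wx": 0,"wy": 0,"wz": 0,"grip": -1},
    {"dx": 0.0015,"dy": 0.005,"dz": -0.046,"wx": 0,"wy": 0,"wz": 0,"grip": -1},
    {"dx": 0.0015,"dy": 0.005,"dz": -0.046,"wx": 0,"wy": 0,"wz": 0,"grip": -1},
  ],
)

```text
time: 22.4
ee_pos: [462.6, -156.5, 73.7]
tool_rot: [-131.9, 89.7, -117.4]
force: [0.2, -1.0, 0.5]
gripper_width: -0.0
```

```bash
python3 - <<'E'
from h import *
i,K,T=snap("scene")
c=cv2.resize(i[120:200,250:340],None,fx=7,fy=7,interpolation=cv2.INTER_CUBIC)
s=telemetry.read_state();print(s["ee_pos"],s["force"])
for p,col in(([462.8,-156.8,89.5],(0,0,255)),(s["ee_pos"]+np.array([0,0,31]),(0,255,255))):
    u=(proj(K,T,p)-[250,120]+.5)*7;print(u);cv2.circle(c,tuple(int(v) for v in u),3,col,-1)
cv2.imwrite("pics/s8.png",np.clip(c*1.5,0,255).astype(np.uint8))
E
```

```text
[ 462.71833702 -156.70652021   74.03144434] [-0.62187746  0.84136812  0.38443848]
[311.78995871 312.89683824]
[311.71014901 282.3015405 ]
```

View pics/s8.png

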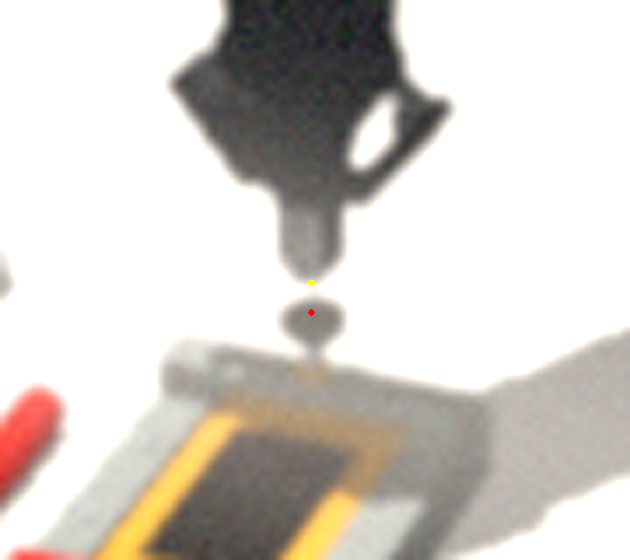

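The fingertip at (311,282) is centred over the knob top at (311,312), with about 15 mm of gap. I'll descend, then feel.

Emit:
arm_command(
  deltas=[
    {"dx": 0,"dy": 0,"dz": -0.003,"wx": 0,"wy": 0,"wz": 0,"grip": -1},
    {"dx": 0,"dy": 0,"dz": -0.006,"wx": 0,"wy": 0,"wz": 0,"grip": -1},
    {"dx": 0,"dy": 0,"dz": -0.008,"wx": 0,"wy": 0,"wz": 0,"grip": -1},
    {"dx": 0,"dy": 0,"dz": -0.009,"wx": 0,"wy": 0,"wz": 0,"grip": -1},
    {"dx": 0,"dy": 0,"dz": -0.01,"wx": 0,"wy": 0,"wz": 0,"grip": -1},
    {"dx": 0,"dy": 0,"dz": -0.01,"wx": 0,"wy": 0,"wz": 0,"grip": -1},
  ],
)

```text
time: 22.95
ee_pos: [462.6, -156.7, 63.8]
tool_rot: [-128.1, 89.7, -113.7]
force: [0.3, -1.4, -0.3]
gripper_width: 0.3
```

Emit:
arm_command(
  deltas=[
    {"dx": 0,"dy": 0,"dz": -0.0005,"wx": 0,"wy": 0,"wz": 0,"grip": -1},
    {"dx": 0,"dy": 0,"dz": -0.001,"wx": 0,"wy": 0,"wz": 0,"grip": -1},
    {"dx": 0,"dy": 0,"dz": -0.0015,"wx": 0,"wy": 0,"wz": 0,"grip": -1},
    {"dx": 0,"dy": 0,"dz": -0.002,"wx": 0,"wy": 0,"wz": 0,"grip": -1},
    {"dx": 0,"dy": 0,"dz": -0.0025,"wx": 0,"wy": 0,"wz": 0,"grip": -1},
    {"dx": 0,"dy": 0,"dz": -0.003,"wx": 0,"wy": 0,"wz": 0,"grip": -1},
  ],
)

```text
time: 23.45
ee_pos: [462.6, -156.7, 60.8]
tool_rot: [-128.2, 89.7, -113.8]
force: [-0.4, 0.0, 0.6]
gripper_width: 0.2
```

Emit:
arm_command(
  deltas=[
    {"dx": 0,"dy": 0,"dz": -0.0005,"wx": 0,"wy": 0,"wz": 0,"grip": -1},
    {"dx": 0,"dy": 0,"dz": -0.001,"wx": 0,"wy": 0,"wz": 0,"grip": -1},
    {"dx": 0,"dy": 0,"dz": -0.0015,"wx": 0,"wy": 0,"wz": 0,"grip": -1},
    {"dx": 0,"dy": 0,"dz": -0.002,"wx": 0,"wy": 0,"wz": 0,"grip": -1},
    {"dx": 0,"dy": 0,"dz": -0.0025,"wx": 0,"wy": 0,"wz": 0,"grip": -1},
    {"dx": 0,"dy": 0,"dz": -0.003,"wx": 0,"wy": 0,"wz": 0,"grip": -1},
  ],
)

```text
time: 23.95
ee_pos: [462.6, -156.7, 57.7]
tool_rot: [-127.5, 89.7, -113.1]
force: [-0.1, -0.5, 0.8]
gripper_width: -0.2
```

Emit:
arm_command(
  deltas=[
    {"dx": 0,"dy": 0,"dz": -0.0005,"wx": 0,"wy": 0,"wz": 0,"grip": -1},
    {"dx": 0,"dy": 0,"dz": -0.001,"wx": 0,"wy": 0,"wz": 0,"grip": -1},
    {"dx": 0,"dy": 0,"dz": -0.0015,"wx": 0,"wy": 0,"wz": 0,"grip": -1},
    {"dx": 0,"dy": 0,"dz": -0.002,"wx": 0,"wy": 0,"wz": 0,"grip": -1},
    {"dx": 0,"dy": 0,"dz": -0.0025,"wx": 0,"wy": 0,"wz": 0,"grip": -1},
    {"dx": 0,"dy": 0,"dz": -0.003,"wx": 0,"wy": 0,"wz": 0,"grip": -1},
  ],
)

```text
time: 24.45
ee_pos: [462.7, -156.7, 55.0]
tool_rot: [-123.8, 89.7, -109.4]
force: [-0.4, 0.7, 4.5]
gripper_width: -0.2
```

Emit:
arm_command(
  deltas=[
    {"dx": 0,"dy": 0,"dz": -0.0005,"wx": 0,"wy": 0,"wz": 0,"grip": -1},
    {"dx": 0,"dy": 0,"dz": -0.001,"wx": 0,"wy": 0,"wz": 0,"grip": -1},
    {"dx": 0,"dy": 0,"dz": -0.0015,"wx": 0,"wy": 0,"wz": 0,"grip": -1},
    {"dx": 0,"dy": 0,"dz": -0.002,"wx": 0,"wy": 0,"wz": 0,"grip": -1},
  ],
)

```text
time: 24.78
ee_pos: [462.7, -156.7, 53.0]
tool_rot: [-122.2, 89.7, -107.8]
force: [-1.8, 1.3, 5.7]
gripper_width: -0.1
```

Emit:
arm_command(
  deltas=[
    {"dx": 0,"dy": 0,"dz": -0.0005,"wx": 0,"wy": 0,"wz": 0,"grip": -1},
    {"dx": 0,"dy": 0,"dz": -0.001,"wx": 0,"wy": 0,"wz": 0,"grip": -1},
    {"dx": 0,"dy": 0,"dz": -0.0015,"wx": 0,"wy": 0,"wz": 0,"grip": -1},
    {"dx": 0,"dy": 0,"dz": -0.002,"wx": 0,"wy": 0,"wz": 0,"grip": -1},
  ],
)

```text
time: 25.12
ee_pos: [462.7, -156.7, 50.9]
tool_rot: [-123.1, 89.8, -108.7]
force: [-1.8, 0.6, 5.5]
gripper_width: -0.2
```

Emit:
arm_command(
  deltas=[
    {"dx": 0,"dy": 0,"dz": -0.0007,"wx": 0,"wy": 0,"wz": 0,"grip": -1},
    {"dx": 0,"dy": 0,"dz": -0.0012,"wx": 0,"wy": 0,"wz": 0,"grip": -1},
    {"dx": 0,"dy": 0,"dz": -0.0018,"wx": 0,"wy": 0,"wz": 0,"grip": -1},
    {"dx": 0,"dy": 0,"dz": -0.0025,"wx": 0,"wy": 0,"wz": 0,"grip": -1},
  ],
)

```text
time: 25.45
ee_pos: [462.7, -156.7, 48.4]
tool_rot: [-123.0, 89.7, -108.6]
force: [-2.1, 1.7, 5.6]
gripper_width: 0.2
```

Emit:
arm_command(
  deltas=[
    {"dx": 0,"dy": 0,"dz": -0.0007,"wx": 0,"wy": 0,"wz": 0,"grip": -1},
    {"dx": 0,"dy": 0,"dz": -0.0012,"wx": 0,"wy": 0,"wz": 0,"grip": -1},
    {"dx": 0,"dy": 0,"dz": -0.0018,"wx": 0,"wy": 0,"wz": 0,"grip": -1},
    {"dx": 0,"dy": 0,"dz": -0.0025,"wx": 0,"wy": 0,"wz": 0,"grip": -1},
  ],
)

```text
time: 25.78
ee_pos: [462.7, -156.7, 45.8]
tool_rot: [-123.7, 89.7, -109.3]
force: [-2.1, 1.1, 4.1]
gripper_width: -0.3
```

Emit:
arm_command(
  deltas=[
    {"dx": 0,"dy": 0,"dz": -0.0007,"wx": 0,"wy": 0,"wz": 0,"grip": -1},
    {"dx": 0,"dy": 0,"dz": -0.0012,"wx": 0,"wy": 0,"wz": 0,"grip": -1},
    {"dx": 0,"dy": 0,"dz": -0.0018,"wx": 0,"wy": 0,"wz": 0,"grip": -1},
    {"dx": 0,"dy": 0,"dz": -0.0022,"wx": 0,"wy": 0,"wz": 0,"grip": -1},
  ],
)

```text
time: 26.12
ee_pos: [462.7, -156.7, 43.5]
tool_rot: [-123.5, 89.7, -109.1]
force: [-2.4, 0.2, 3.8]
gripper_width: 0.1
```

Emit:
arm_command(
  deltas=[
    {"dx": 0,"dy": 0,"dz": -0.0007,"wx": 0,"wy": 0,"wz": 0,"grip": -1},
    {"dx": 0,"dy": 0,"dz": -0.0012,"wx": 0,"wy": 0,"wz": 0,"grip": -1},
    {"dx": 0,"dy": 0,"dz": -0.0017,"wx": 0,"wy": 0,"wz": 0,"grip": -1},
    {"dx": 0,"dy": 0,"dz": -0.002,"wx": 0,"wy": 0,"wz": 0,"grip": -1},
  ],
)

```text
time: 26.45
ee_pos: [462.7, -156.7, 41.4]
tool_rot: [-124.1, 89.7, -109.7]
force: [-1.3, 0.4, 4.6]
gripper_width: -0.2
```

Emit:
arm_command(
  deltas=[
    {"dx": 0,"dy": 0,"dz": -0.0005,"wx": 0,"wy": 0,"wz": 0,"grip": -1},
    {"dx": 0,"dy": 0,"dz": -0.0009,"wx": 0,"wy": 0,"wz": 0,"grip": -1},
    {"dx": 0,"dy": 0,"dz": -0.0012,"wx": 0,"wy": 0,"wz": 0,"grip": -1},
    {"dx": 0,"dy": 0,"dz": -0.0012,"wx": 0,"wy": 0,"wz": 0,"grip": -1},
  ],
)

```text
time: 26.78
ee_pos: [462.7, -156.7, 40.6]
tool_rot: [-119.7, 89.7, -105.3]
force: [-3.1, 0.7, 7.1]
gripper_width: 0.2
```

Emit:
arm_command(
  deltas=[
    {"dx": 0,"dy": 0,"dz": -0.0007,"wx": 0,"wy": 0,"wz": 0,"grip": -1},
    {"dx": 0,"dy": 0,"dz": -0.001,"wx": 0,"wy": 0,"wz": 0,"grip": -1},
    {"dx": 0,"dy": 0,"dz": -0.0012,"wx": 0,"wy": 0,"wz": 0,"grip": -1},
    {"dx": 0,"dy": 0,"dz": -0.0012,"wx": 0,"wy": 0,"wz": 0,"grip": -1},
    {"dx": 0,"dy": 0,"dz": -0.0012,"wx": 0,"wy": 0,"wz": 0,"grip": -1},
  ],
)

```text
time: 27.2
ee_pos: [462.8, -156.8, 40.5]
tool_rot: [-109.1, 89.7, -94.7]
force: [-5.0, 1.8, 14.1]
gripper_width: 0.2
```

Hard end reached at 14 N. I'll retreat and verify.

Emit:
arm_command(
  deltas=[
    {"dx": 0,"dy": 0,"dz": 0.002,"wx": 0,"wy": 0,"wz": 0,"grip": -1},
    {"dx": 0,"dy": 0,"dz": 0.02,"wx": 0,"wy": 0,"wz": 0,"grip": -1},
    {"dx": 0,"dy": 0,"dz": 0.05,"wx": 0,"wy": 0,"wz": 0,"grip": -1},
    {"dx": 0,"dy": 0,"dz": 0.085,"wx": 0,"wy": 0,"wz": 0,"grip": -1},
    {"dx": 0,"dy": 0.03,"dz": 0.11,"wx": 0,"wy": 0,"wz": 0,"grip": -1},
    {"dx": 0,"dy": 0.07,"dz": 0.12,"wx": 0,"wy": 0,"wz": 0,"grip": -1},
    {"dx": 0,"dy": 0.11,"dz": 0.12,"wx": 0,"wy": 0,"wz": 0,"grip": -1},
    {"dx": 0,"dy": 0.15,"dz": 0.12,"wx": 0,"wy": 0,"wz": 0,"grip": -1},
  ],
)

```text
time: 27.87
ee_pos: [463.1, -5.5, 161.2]
tool_rot: [-87.9, 89.7, -73.5]
force: [1.3, 0.5, -0.6]
gripper_width: -0.2
```

Emit:
arm_command(
  deltas=[
    {"dx": 0,"dy": 0.04,"dz": 0,"wx": 0,"wy": 0,"wz": 0,"grip": -1},
    {"dx": 0,"dy": 0.08,"dz": 0,"wx": 0,"wy": 0,"wz": 0,"grip": -1},
    {"dx": 0,"dy": 0.11,"dz": 0,"wx": 0,"wy": 0,"wz": 0,"grip": -1},
    {"dx": 0,"dy": 0.13,"dz": 0,"wx": 0,"wy": 0,"wz": 0,"grip": -1},
    {"dx": 0,"dy": 0.13,"dz": 0,"wx": 0,"wy": 0,"wz": 0,"grip": -1},
    {"dx": 0,"dy": 0.13,"dz": 0,"wx": 0,"wy": 0,"wz": 0,"grip": -1},
  ],
)

```text
time: 28.37
ee_pos: [462.9, 125.3, 160.6]
tool_rot: [-97.3, 89.7, -82.9]
force: [-0.5, -1.3, -0.4]
gripper_width: 0.1
```

```bash
python3 - <<'E'
from h import *
i,K,T=snap("scene");j,K2,T2=snap("top");d=np.load("pics/scene0.npz")["i"];d2=np.load("pics/top0.npz")["i"]
cv2.imwrite("pics/end.png",i)
print("pred knob px up/down",proj(K,T,[462.8,-156.8,85]),proj(K,T,[462.8,-156.8,69]))
for q in(d,i):
    g=cv2.cvtColor(q,cv2.COLOR_BGR2GRAY).astype(int);print(g[158:182,291:299].mean(1).round().tolist())
def green(q):
    b,g,r=[q[...,k].astype(int) for k in range(3)];m=(g>r*1.5)&(g>b*1.5)&(g>40);m[:225]=0;m[265:]=0;m[:,:350]=0;m[:,400:]=0
    v,u=np.nonzero(m);return len(v),u.mean(),v.mean()
print(green(d2),green(j))
df=np.abs(d2.astype(int)-j).max(2)>60;n,l,st,c=cv2.connectedComponentsWithStats(df.astype(np.uint8));print([(s[:5].tolist()) for s in st[1:] if s[4]>12])
s=telemetry.read_state();print(s["time"],s["ee_pos"],s["force"])
E
```

```text
pred knob px up/down [294.05626802 165.45547127] [294.10863076 169.88538204]
[192.0, 191.0, 191.0, 184.0, 163.0, 129.0, 106.0, 102.0, 102.0, 109.0, 128.0, 151.0, 157.0, 144.0, 126.0, 118.0, 116.0, 118.0, 117.0, 112.0, 107.0, 100.0, 94.0, 91.0]
[194.0, 193.0, 192.0, 192.0, 192.0, 192.0, 191.0, 189.0, 176.0, 145.0, 115.0, 104.0, 102.0, 100.0, 102.0, 107.0, 113.0, 118.0, 118.0, 112.0, 111.0, 110.0, 109.0, 111.0]
(8, np.float64(376.25), np.float64(255.0)) (11, np.float64(376.54545454545456), np.float64(256.6363636363636))
[[244, 185, 62, 180, 1539], [349, 184, 23, 15, 224], [190, 191, 65, 71, 339], [357, 212, 23, 19, 287], [188, 223, 6, 26, 40], [374, 225, 14, 10, 56], [355, 231, 18, 9, 59], [359, 242, 32, 10, 92], [213, 263, 7, 22, 33], [218, 316, 4, 21, 23], [88, 339, 143, 61, 4946], [221, 339, 8, 34, 57], [303, 366, 5, 5, 17], [310, 372, 23, 10, 118], [246, 378, 61, 22, 834], [3, 397, 8, 3, 13]]
28.4667 [463.11231033 123.96233426 160.85475818] [-0.26158363  0.46208785 -0.1793619 ]
```

```bash
python3 -c "
from station import job_done
print(job_done())"
```

```text
the job is handed in; nothing more can be done
None
```

The plate is drawn home against the front stop, the index pin is pushed fully down, and the job is handed in with the arm clear. The robot's clock read about 28.5 s when I handed in.

**Draw:** I pressed the pad at about 10–13 N and pulled the plate in. After the draw, the top view showed its front edge against the red stop.

**Pin:** The knob was pushed to its hard end at about 14 N downward, roughly 15 N in total. The sampled readings stayed under about 16 N throughout. They were taken only at the end of each call, so short peaks in between were not seen.

**Last checks:**
- **Pin depth:** the knob sits about 4.4 px lower in the scene view, against 4.43 px predicted for 16 mm.
- **Feeler:** its green end stands about 1.6 px (about 5 mm) farther out than at the start. It moved while the pin was still up.
- **Bystanders:** comparing the top images shows no change at the dial gauge, ring, block, screwdriver or disc. The shadow and arm changes reach close to the bottle and bowl, so I have no separate check on those.
- **Arm:** the force reading is near zero and the arm is clear.

**What disagreed:**
- **Fingertips:** they appeared about 24–31 mm farther back along the tool than the reported TCP, so I found contact by feel.
- **Skidding:** the fingers probably skidded a few mm at the start of the draw, when the press fell to about 5 N. They skidded again at the end, against the stop.
- **Pad position:** my scene-view estimate of the pad's rear edge was about 11 mm off the expected home position. I relied on the top view instead.

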